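Lever open the turner's blank chest, fill it and shut it

TASK

The chest's lid is stuck fast on its catch: with the pry bar resting on the heel in front of the chest, lever the lid's lip up until the catch lets go, then swing the lid wide open. Lay every round blank from the cradle flat in the chest, one layer on its floor, and shut the lid fully home again so that the catch snaps in. Put the pry bar back so that it lies along its cork mat, and leave the jar, the bowl and the mallet alone.

Things in the scene. Friction and masses are not known exactly. Their poses are not given: they have to be found in the camera images.
- chest: Plywood chest fixed to the bench, 276 (x) by 166 (y) by 110 mm tall without its lid; origin at the middle of its underside, z up. Walls 8 mm; inside 260 by 150 mm. Inner floor 58 mm above the bench, 52 mm below the rim. The lid is hinged on the chest's -y side; its lip is on the +y side.
- slot1 (a point): First of four places for blanks in the chest (chest x = -90, -30, +30, +90 mm, y 0), at the centre of a blank lying there along the chest's y (z 75 mm). Low battens, 24 by 24 mm, 10 mm high, at chest x = -60, 0, +60 and y = -43, +43 mm keep blanks from rolling; the middle of each place is bare floor.
- lid (a joint): Lid angle, rad: 0 shut, growing as it swings up about the chest's x; 1.57 upright, stop at 1.75. The hinge is stiff (0.5 N m): the lid (12 mm thick, 0.5 kg) stays where it is left. A spring catch inside, mid-lip, holds it shut: roughly 30 N up at the lip to break it; it lets go at about 0.05 rad. To shut it, press it past the catch with 15 to 20 N on the handle.
- lid_hinge (a point): Middle of the hinge axis: chest x 0, y -75 mm, z 110 mm; its x is the hinge axis, its axes are the chest's.
- lid_handle (a point): Centre of the lid's handle, a round steel bar 14 mm in diameter, 100 mm long, parallel to the hinge, 45 mm above the lid's upper face (57 mm above the hinge plane) on a post at each end, and 150 mm from the hinge axis along the lid. Its frame turns with the lid.
- lip: The overhanging edge strip of the lid, 276 mm long, 20 mm wide, 12 mm thick, which stands out over the chest's +y wall; origin at the middle of its underside (168 mm from the hinge axis). The bar's blade goes under it.
- lip_edge (a point): Middle of the lip's outer lower edge: with the lid shut at chest y +103 mm, z 110 mm, 20 mm out from the chest's wall face (y +83 mm).
- fulcrum: The heel in front of the lip's middle, fixed to the chest: wooden post with a rounded steel top (16 mm diameter, along the chest's x, 70 mm long). Its origin coincides with the chest's origin.
- fulcrum_top (a point): Topmost line of the heel, at its middle: chest y +125 mm (42 mm out from the wall face), z 99 mm, 11 mm lower than the underside of the shut lip.
- bar_grip (a point): Centre of the pry bar's wooden handle, 100 (x) by 26 (y) by 30 mm (z); x points to the blade. The steel blade, 24 mm wide, 6 mm thick, leaves the handle 50 mm ahead of this point at mid-height and ends 140 mm ahead. Bar: 190 mm long, 0.23 kg, balanced about 30 mm ahead of this point; it lies on its handle, blade level, this point 15 mm above what it lies on.
- bar_tip (a point): End of the pry bar's blade, at mid-thickness (140 mm from bar_grip).
- mat: Cork mat fixed on the bench, 250 (x) by 100 (y) by 3 mm; origin at the middle of its underside. The bar starts on it.
- cradle: Wooden cradle fixed on the bench, 120 mm (x) by 270 mm (y): four V rests side by side, 64 mm apart, at its y = -96, -32, +32, +96 mm. A blank lies along the cradle's x with its axis 50 mm above the bench, borne at x = -42 and +42 mm; between, it is free down to the 12 mm base board.
- blank1_center (a point): Centre of a plain round wooden blank, 34 mm in diameter, 120 mm long, about 90 g; x is its axis. It may be absent.
- blank2_center (a point): Centre of a plain round wooden blank, 34 mm in diameter, 120 mm long, about 90 g; x is its axis. It may be absent.
- blank3_center (a point): Centre of a plain round wooden blank, 34 mm in diameter, 120 mm long, about 90 g; x is its axis. It may be absent.
- blank4_center (a point): Centre of a plain round wooden blank, 34 mm in diameter, 120 mm long, about 90 g; x is its axis. It may be absent.
- wax: Squat glass jar of wax, 60 mm in diameter, 120 mm tall; a bystander to leave alone. Origin at the middle of its underside.
- bowl: Turned wooden bowl, 120 mm across, 50 mm tall; a bystander to leave alone. Origin at the middle of its underside.
- mallet: Round carver's mallet standing on its head, 66 mm across, 205 mm tall; a bystander to leave alone. Origin at the middle of its underside.

How it is judged:
By the outcome, as a careful person would: the job done as asked, in the order asked, and still so for the second after the job is handed in, with the robot touching nothing.
Of blank1, blank2, blank3, blank4 only 2 to 4 are there at a start; the rules pass over those that are not, and their reading is None.
At some moment in a run one of bar may be knocked a few centimetres aside while the robot is not near it.
Once in a run the grip may slacken for a moment while it holds something.
It also fails if it takes over 208 s, if anything falls off the work surface, if the arm or the gripper's body presses on something with over 40 N, if the wrist force passes 120 N, or if a joint passes its speed limit or range.

ROBOT

A 6-joint arm with a two-finger parallel gripper is mounted at the origin on the work surface. World frame = base frame: x ahead of the robot, y to its left, z up, the work surface at z = 0. Lengths are in m, angles in rad, forces in N, time in s.
With the tool pointing down it reaches from about 0.3 to 0.825 m from the base axis. Payload 5.4 kg.
Tool frame: the origin (TCP) lies midway between the tips of the shut fingers; the grasp point (between the pads) lies 19 mm behind it (arm.hold_point_z is the z of the grasp point in the tool frame, in m); z points along the fingers, y is the line along which they close (so a half turn about z gives the same grasp; the last joint's range is limited). The gripper opens to 92 mm and grips with 3 to 60 N. Pads are 20 mm wide; open, the fingers measure 128 mm over their backs; the gripper's body (75 mm by 189 mm) begins 69 mm behind the grasp point.
Start: joints at [0.991, 0.158, 1.597, -0, 1.386, -0.21], TCP at [0.208, 0.536, 0.215] pointing down, gripper open.
Joint ranges: [-2.91, 2.91], [-0.94, 2.29], [0.18, 2.7], [-1.29, 4.43], [0.17, 2.64], [-3, 3]. Speed limits (rad/s): [2.57, 2.57, 3.14, 3.14, 3.14, 3.14].

INTERFACE

Orientations are given as a 3x3 rotation matrix whose columns are the frame's x, y, z axes.
In Python, from station import get_state, eyes, arm gives the robot as it stands.
- The arm moves only by the tool carry_out, never from a script. Its argument "targets" is a list of rows, each a list of 5 numbers: the opening, from 0 (shut) to 1 (fully open), then the shift along the world's x, y, z scaled (see below), then the turn about the world's z scaled (see below). In form: [[grip, dx, dy, dz, roll], ...]. A call has 1 to 10 rows; each row shifts and turns the commanded pose from where the row before left it; what a row does not reach is not made up. The controller multiplies each number of a shift by 0.03 m and each number of a turn by 6 degrees. A row lasts 1/10 s, in which the tool goes at most 50 mm and 8.59 degrees, less where a joint would pass 70% of its speed; a pose out of reach is approached as far as the arm can. A call with a number of a shift or a turn outside -1 to 1 is refused whole. A call with a gripper value outside its range is refused whole. The fingers move at their own pace and stop on an object; "newtons" is the grip in N (left out, the last holds). Time passes only in rows, so rows that do not move let the fingers close. It gives the time, the measured TCP pose, the force, the opening and the grip force at its end, in the units of the state.
- get_state(): the state, without advancing time (a new reading comes with each control period).
- eyes.capture(name): name is "scene" or "top" or "wrist"; returns the picture (400x640x3 uint8, red, green, blue); there is no depth.
- eyes.get_calibration(name): a dict with "fx", "fy", "cx", "cy" (pixels), "world_from_camera" (4x4, takes a point from camera to world coordinates); the wrist camera has in their place "T_tool_cam" (4x4, takes a point from camera to tool coordinates, whose origin is the TCP and whose axes are the flange's). Camera axes: x right, y down, z forward; pixel columns grow to the right and rows downward; lengths in m; the calibration is good to about 2 mm. A picture is of the moment at which its call begins: read the wrist's pose just before it. get_calibration takes no time and is no camera call.
- arm.job_done(): hands the job in; it is judged then, once.
The state is a dict: "clock": time; "joints": joint angles; "qvel": joint speeds; "joint_torque": joint torques, N m; "tool_pos": TCP position; "ee_rot": TCP orientation; "wrist_force": force on the tool from outside, world axes, zero at the start; "moment": the same for the moment, N m; "finger_gap": finger opening in m; "grip_force": force on a finger pad.
Only numpy, scipy, OpenCV 4.12 (cv2) and the standard library are available. Lean on these libraries where they do the work, as an engineer would, in place of code of your own. Each camera call takes 0.05 s, during which the arm holds its last target. There are 200 camera calls.

## Working session

There is one attempt and no reset: what is moved stays moved. The work goes in short steps, Python scripts to look and compute and a tool call to move; the robot and the scene stay as the last step left them, time stands still between calls to the robot, and variables do not carry over. Pictures are saved under pics/ and viewed, at most 14 in all, crops included, and the job is handed in when it is done.

Besides the shell and the picture viewer there is one more tool, called after ">>>" by a JSON object that holds its "api" and its "payload". carry_out: Moves the arm, as the interface text tells. Its arguments: {"type":"object","properties":{"targets":{"type":"array","items":{"type":"array","items":{"type":"number","minimum":-1,"maximum":1}}},"newtons":{"type":"number"}},"required":["targets"]}

```bash
mkdir -p pics; ls
python3 - <<'E'
from station import get_state, eyes, arm
import cv2,numpy as np
np.set_printoptions(precision=4,suppress=True)
s=get_state();print({k:np.round(v,3) for k,v in s.items()})
for n in ["scene","top"]:
    cv2.imwrite(f"pics/{n}0.png",eyes.capture(n)[:,:,::-1]); c=eyes.get_calibration(n);print(n,c)
print(eyes.get_calibration("wrist"), arm.hold_point_z)
E
```

```text
pics
{'clock': np.float64(0.0), 'joints': array([ 0.991,  0.159,  1.598, -0.   ,  1.386, -0.21 ]), 'qvel': array([ 0.001,  0.   ,  0.002, -0.001,  0.   , -0.   ]), 'joint_torque': array([  0.   , -38.559, -32.21 ,   0.07 ,   0.038,  -0.   ]), 'tool_pos': array([0.207, 0.536, 0.214]), 'ee_rot': array([[-0.932,  0.361, -0.001],
       [ 0.361,  0.932, -0.002],
       [ 0.   , -0.002, -1.   ]]), 'wrist_force': array([-0.142, -0.184, -0.25 ]), 'moment': array([-0.03 , -0.033, -0.024]), 'grip_force': np.float64(0.0), 'finger_gap': np.float64(0.092)}
scene {'fx': 490.4340124382593, 'fy': 490.4340124382593, 'cx': 313.52996901082685, 'cy': 196.28028445837606, 'world_from_camera': array([[ 0.1436,  0.8382, -0.5261,  1.1183],
       [ 0.9896, -0.1231,  0.074 , -0.0838],
       [-0.0028, -0.5313, -0.8472,  0.9444],
       [ 0.    ,  0.    ,  0.    ,  1.    ]])}
top {'fx': 401.3084597663851, 'fy': 401.3084597663851, 'cx': 317.55269521308634, 'cy': 198.0288754928584, 'world_from_camera': array([[ 0.0281, -0.9991,  0.032 ,  0.5608],
       [-0.9994, -0.0288, -0.0201,  0.0044],
       [ 0.021 , -0.0314, -0.9993,  1.0055],
       [ 0.    ,  0.    ,  0.    ,  1.    ]])}
{'fx': 293.8822208103103, 'fy': 293.8822208103103, 'cx': 323.6525516960478, 'cy': 200.74422691316747, 'T_tool_cam': array([[ 0.0003, -0.9661, -0.2581,  0.073 ],
       [ 1.    ,  0.0001,  0.0009, -0.0004],
       [-0.0009, -0.2581,  0.9661, -0.1698],
       [ 0.    ,  0.    ,  0.    ,  1.    ]])} -0.0187
```

View pics/top0.png

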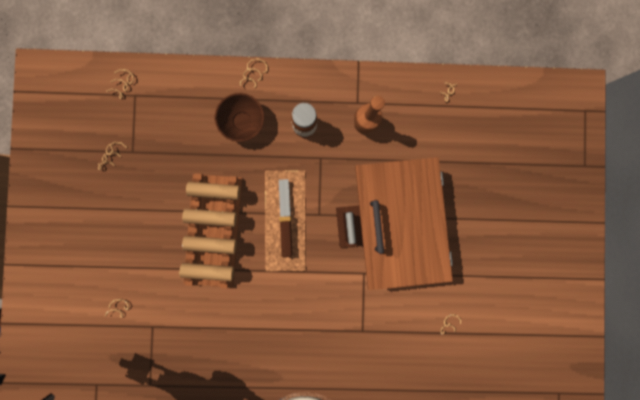

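View pics/scene0.png

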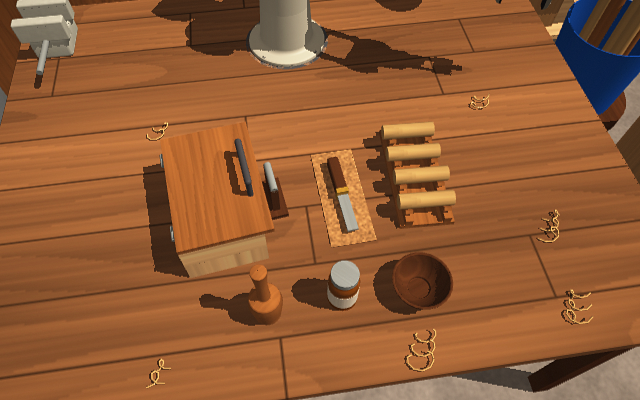

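The top view shows the chest at the right (lid corners near (357,164), (438,158), (453,284), (369,290)). The lid's dark handle is around (378,228), and the heel at (350,228) is on the chest's +y side. The bar lies on its mat with the blade up at about (285,218), and four blanks are at rows 190/217/245/272.

```bash
cat > h.py <<'E'
from station import get_state, eyes, arm
import cv2,numpy as np
np.set_printoptions(precision=4,suppress=True)
def cam(n):
    c=eyes.get_calibration(n)
    if n=="wrist":
        s=get_state();T=np.eye(4);T[:3,:3]=s["ee_rot"];T[:3,3]=s["tool_pos"];M=T@c["T_tool_cam"]
    else: M=c["world_from_camera"]
    return c,M
def plane(C,uv,z):
    c,M=C;d=M[:3,:3]@np.array([(uv[0]-c["cx"])/c["fx"],(uv[1]-c["cy"])/c["fy"],1]);o=M[:3,3]
    return o+d*(z-o[2])/d[2]
def proj(C,p):
    c,M=C;q=M[:3,:3].T@(np.array(p)-M[:3,3]);return np.array([c["fx"]*q[0]/q[2]+c["cx"],c["fy"]*q[1]/q[2]+c["cy"]])
def snap(n,name):
    C=cam(n);im=eyes.capture(n)[:,:,::-1].copy();cv2.imwrite(f"pics/{name}.png",im);return C,im
def blobs(m,amin=30):
    cs,_=cv2.findContours(m.astype(np.uint8),cv2.RETR_EXTERNAL,cv2.CHAIN_APPROX_NONE)
    return [(cv2.contourArea(c),cv2.minAreaRect(c)) for c in cs if cv2.contourArea(c)>amin]
def rectpts(C,r,z):
    b=cv2.boxPoints(r);P=np.array([plane(C,p,z)[:2] for p in b])
    e=[P[1]-P[0],P[2]-P[1]];L=[np.linalg.norm(x) for x in e];k=int(np.argmax(L))
    a=np.degrees(np.arctan2(e[k][1],e[k][0]))%180
    return P.mean(0),L[k],L[1-k],a
E
python3 - <<'E'
from h import *
im=cv2.imread("pics/top0.png");C=cam("top")
c=im[100:300,170:470];cv2.imwrite("pics/crop0.png",cv2.resize(c,(800,533),interpolation=cv2.INTER_CUBIC))
h=cv2.cvtColor(im,cv2.COLOR_BGR2HSV)
for n,(u,v) in dict(blank=(212,190),blade=(285,195),barh=(286,240),handle=(378,228),heel=(350,228),mat=(272,200),lid=(410,225),table=(320,300)).items(): print(n,h[v,u],im[v,u])
def rep(n,m,z,roi):
    u0,u1,v0,v1=roi;mm=np.zeros(m.shape,bool);mm[v0:v1,u0:u1]=m[v0:v1,u0:u1]
    for a,r in blobs(mm): print(n,a,np.round(r[0],1),*rectpts(C,r,z))
H,S,V=[h[:,:,i].astype(int) for i in range(3)]
rep("blank",(H>10)&(H<25)&(V>150)&(S>80),.055,(170,250,170,300))
rep("blade",(S<70)&(V>110),.021,(264,308,170,275))
rep("handle",(S<90)&(V<110),.17,(365,390,190,265))
rep("heel",(S<80)&(V>110),.099,(335,360,200,255))
E
```

```text
blank [ 16 127 209] [105 159 209]
blade [ 19  21 172] [158 167 172]
barh [  9 166  83] [29 46 83]
handle [ 7 30 76] [67 69 76]
heel [ 22  23 169] [154 165 169]
mat [ 13 140 206] [ 93 142 206]
lid [ 11 166 155] [ 54  91 155]
table [ 11 149 151] [ 63  96 151]
blank 829.0 [209.6 289.4] [0.3702 0.2317] 0.1850292243515603 0.039967867487447094 89.43118165444041
blank 604.5 [200.1 271.4] [0.4114 0.2556] 0.1401058769698558 0.033122248392108505 90.39077244483178
blank 94.0 [219.5 259. ] [0.4415 0.2114] 0.03504687023864303 0.02336161316460191 91.48332974171258
blank 48.0 [206.5 258.5] [0.4419 0.2418] 0.0210249431535041 0.01633320609579256 2.092482788196321
blank 537.0 [207.2 243.7] [0.4766 0.2414] 0.12217849101221266 0.027686416732844776 86.08082457969941
blank 154.5 [217. 233.] [0.5022 0.2194] 0.06085418917989805 0.02347773331669054 91.5606848747181
blank 698.5 [207.2 211.4] [0.5523 0.244 ] 0.12484371599318557 0.04974921999013965 86.42141129096937
blank 677.0 [211.4 184.9] [0.615  0.2366] 0.12215086593535557 0.046770238254721035 86.48859224508591
blade 320.0 [284.3 197.5] [0.5914 0.0662] 0.0868811429621557 0.024699105155397263 4.336597605515607
handle 220.5 [377.  226.6] [ 0.5316 -0.138 ] 0.10733611806237911 0.014588009021859557 7.705103688444154
heel 141.0 [349.7 227.5] [ 0.5253 -0.0882] 0.07093815747469882 0.012573588166430238 7.488681341727755
```

View pics/crop0.png

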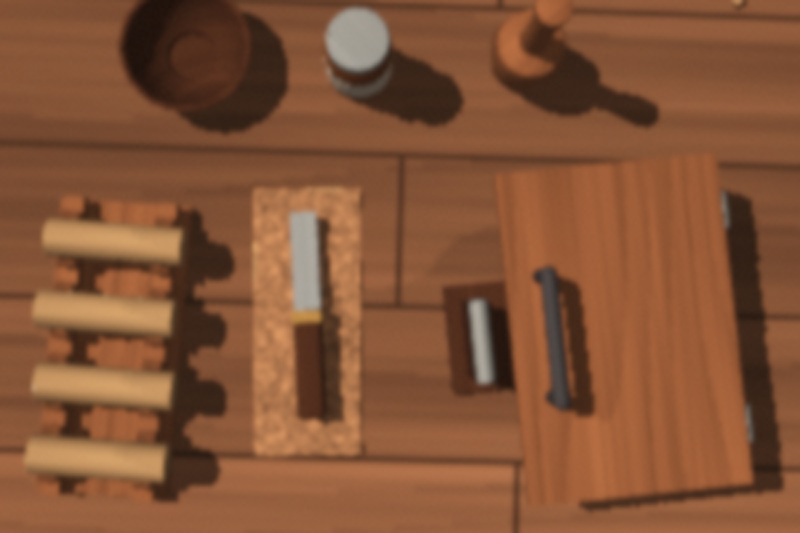

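>>> {"api": "carry_out", "payload": {"targets": [[0.6,0.6,-0.99,0,0.42],[0.6,0.6,-0.99,0,0.42],[0.6,0.6,-0.99,0,0.42],[0.6,0.6,-0.99,0,0.42],[0.6,0.6,-0.99,0,0.42],[0.6,0.6,-0.99,0,0.42],[0.6,0.6,-0.99,0,0.42],[0.6,0.6,-0.99,0,0.42],[0.6,0.6,-0.99,0,0.42],[0.6,0.6,-0.99,0,0.42]], "newtons": 30}}

```text
clock: 1.1
tool_pos: [0.3881, 0.2378, 0.2143]
ee_rot: [[-0.997, -0.072, -0.001], [-0.072, 0.997, -0.0], [0.001, -0.0, -1.0]]
wrist_force: [0.7, 0.7, -1.0]
finger_gap: 0.0553
grip_force: 0.0
```

>>> {"api": "carry_out", "payload": {"targets": [[0.6,0.6,-0.99,0,0],[0.6,0.6,-0.99,0,0],[0.6,0.6,-0.99,0,0],[0.6,0.6,-0.99,-0.2,0],[0.6,0.6,-0.99,-0.2,0],[0.6,0.6,-0.99,0,0],[0.6,0,0,0,0],[0.6,0,0,0,0]]}}

```text
clock: 1.9
tool_pos: [0.4955, 0.0608, 0.2021]
ee_rot: [[-0.998, -0.069, -0.001], [-0.069, 0.998, 0.001], [0.001, 0.001, -1.0]]
wrist_force: [0.6, -0.9, -0.3]
finger_gap: 0.0552
grip_force: 0.0
```

Run:
```python
from h import *
C,im=snap("wrist","w1")
s=get_state();print(s["clock"],s["tool_pos"],np.degrees(np.arctan2(*s["ee_rot"][[1,0],1])),s["joints"])
```

```text
1.95 [0.4953 0.0614 0.2022] 94.00247513096632 [-0.1196 -0.03    1.8195  0.0004  1.3532 -1.7603]
```

View pics/w1.png

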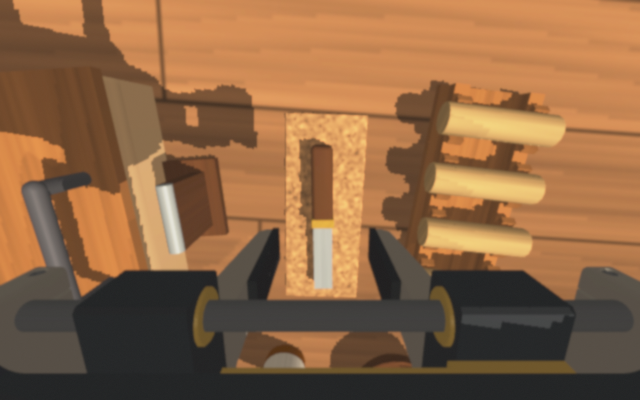

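The wrist view shows the bar on the mat with its handle at about (321,185), the gold ferrule at (322,223) and the blade tip at (323,289). The heel is at (170,217).

Run:
```python
from h import *
im=cv2.imread("pics/w1.png");C=cam("wrist")
for n,u,z in [("hend",(321,146),.033),("hfront",(322,220),.033),("bladestart",(322,228),.021),("tip",(323,289),.021),("mat",(287,113),.003),("mat",(367,115),.003),("heelA",(164,183),.099),("heelB",(176,253),.099)]: print(n,plane(C,u,z))
h=cv2.cvtColor(im,cv2.COLOR_BGR2HSV);H,S,V=[h[:,:,i].astype(int) for i in range(3)]
m=(S>130)&(V<130);m[:130]=0;m[222:]=0;m[:,:300]=0;m[:,345:]=0
for a,r in blobs(m): print(a,r,*rectpts(C,r,.033))
m=(S<60)&(V>120);m[:222]=0;m[292:]=0;m[:,:300]=0;m[:,345:]=0
for a,r in blobs(m): print(a,r,*rectpts(C,r,.021))
# mat from top image
im=cv2.imread("pics/top0.png");C=cam("top")
for p in [(252,187),(361,187),(362,455),(255,455)]: print("mat",plane(C,(170+p[0]/2.667,100+p[1]/2.667),.003))
```

```text
hend [0.4485 0.0553 0.033 ]
hfront [0.5369 0.0625 0.033 ]
bladestart [0.5516 0.0635 0.021 ]
tip [0.6383 0.0708 0.021 ]
mat [0.4146 0.0117 0.003 ]
mat [0.4101 0.1081 0.003 ]
heelA [ 0.4883 -0.0904  0.099 ]
heelB [ 0.5598 -0.0833  0.099 ]
1408.5 ((311.0487060546875, 180.14300537109375), (29.13941764831543, 82.05875396728516), 7.765166282653809) [0.4905 0.0462] 0.09779606374937178 0.032924242076259914 175.03570770609537
1004.0 ((322.0, 258.0), (58.0, 18.0), 90.0) [0.5941 0.0664] 0.08263270430898771 0.02283948587975684 4.3910127047661
mat [0.6588 0.1188 0.003 ]
mat [0.6619 0.0168 0.003 ]
mat [0.4118 0.0086 0.003 ]
mat [0.4093 0.108  0.003 ]
```

>>> {"api": "carry_out", "payload": {"targets": [[0.6,0.1,-0.06,-0.9,0.05],[0.6,0,0,-0.9,0],[0.6,0,0,-0.9,0],[0.6,0,0,-0.9,0],[0.6,0,0,-0.9,0],[0.6,0,0,-0.9,0],[0.6,0,0,-0.7,0],[0.6,0,0,-0.4,0],[0.6,0,0,0,0],[0.6,0,0,0,0]]}}

```text
clock: 2.95
tool_pos: [0.4993, 0.0596, 0.0084]
ee_rot: [[-0.997, -0.076, 0.001], [-0.076, 0.997, -0.0], [-0.001, -0.0, -1.0]]
wrist_force: [-0.2, 0.5, -0.1]
finger_gap: 0.0552
grip_force: 0.0
```

>>> {"api": "carry_out", "payload": {"targets": [[0.1,0,0,0,0],[0.1,0,0,0,0],[0.1,0,0,0,0],[0.1,0,0,0,0],[0.1,0,0,0,0],[0.1,0,0,0,0]], "newtons": 40}}

```text
clock: 3.55
tool_pos: [0.4992, 0.059, 0.008]
ee_rot: [[-0.997, -0.075, 0.001], [-0.075, 0.997, -0.0], [-0.001, -0.0, -1.0]]
wrist_force: [-0.8, -0.7, 4.5]
finger_gap: 0.0256
grip_force: 40.0
```

>>> {"api": "carry_out", "payload": {"targets": [[0.1,0,0,0.8,0],[0.1,0,0,0.9,-0.5],[0.1,0,0,0.9,-0.9],[0.1,0,0,0.9,-1],[0.1,0,0,0.9,-1],[0.1,0,0,0.4,-1],[0.1,0,0,0,-1],[0.1,0,0,0,-1],[0.1,0,0,0,-1],[0.1,0,0,0,-1]]}}

```text
clock: 4.55
tool_pos: [0.498, 0.0592, 0.1506]
ee_rot: [[-0.69, 0.723, -0.002], [0.723, 0.69, 0.0], [0.002, -0.001, -1.0]]
wrist_force: [0.1, -0.6, -3.2]
finger_gap: 0.0259
grip_force: 40.0
```

>>> {"api": "carry_out", "payload": {"targets": [[0.1,0.06,-0.14,0,-1],[0.1,0.06,-0.14,0,-1],[0.1,0.06,-0.14,0,-1],[0.1,0.06,-0.14,0,-1],[0.1,0.06,-0.14,0,-1],[0.1,0,0,0,-1],[0.1,0,0,0,-0.05],[0.1,0,0,0,0]]}}

```text
clock: 5.35
tool_pos: [0.5073, 0.0382, 0.1509]
ee_rot: [[-0.135, 0.991, -0.001], [0.991, 0.135, 0.0], [0.0, -0.001, -1.0]]
wrist_force: [-0.0, -0.1, -2.9]
finger_gap: 0.0259
grip_force: 40.0
```

Run:
```python
from h import *
s=get_state();print(s["clock"],s["tool_pos"],np.degrees(np.arctan2(*s["ee_rot"][[1,0],1])),s["wrist_force"],s["joints"])
C,im=snap("scene","s1");cv2.imwrite("pics/s1c.png",cv2.resize(im[100:260,150:390],(800,533),interpolation=cv2.INTER_CUBIC))
snap("wrist","w2")
o=np.array([.5418,-.2121]);a=np.radians(7.6);Y=np.array([-np.sin(a),np.cos(a)])
for y,z in [(.112,.138),(.125,.099),(.103,.11)]: print(proj(C,[*(o+y*Y),z]))
```

```text
5.35 [0.5073 0.0382 0.1509] 7.741929041467402 [-0.0232 -0.0891 -2.8644] [-0.1627  0.0463  1.848   0.0001  1.2486 -0.2979]
[264.2694 164.1194]
[271.9595 173.6524]
[261.2139 173.0266]
```

View pics/s1c.png

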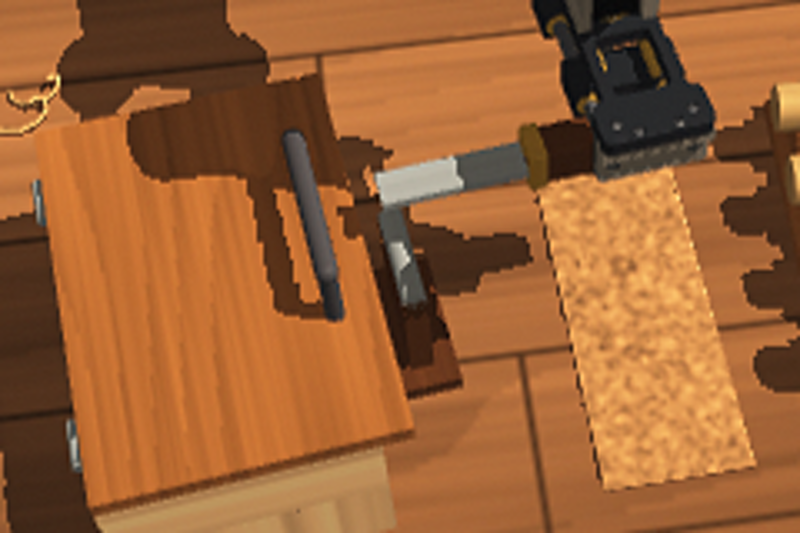

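View pics/w2.png

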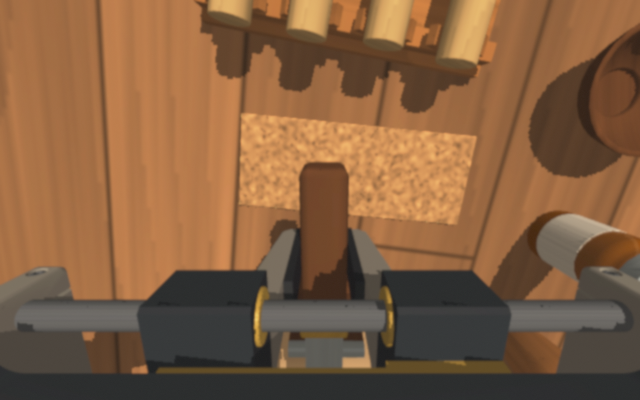

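The bar is held level, with its tip at scene pixel (264,156), just out from the lip and over the heel. I'll lower it until I feel contact with the heel.

>>> {"api": "carry_out", "payload": {"targets": [[0.1,0,0,-0.6,0],[0.1,0,0,-0.6,0],[0.1,0,0,-0.4,0],[0.1,0,0,0,0],[0.1,0,0,-0.05,0],[0.1,0,0,-0.05,0],[0.1,0,0,-0.05,0],[0.1,0,0,0,0]]}}

```text
clock: 6.25
tool_pos: [0.508, 0.0381, 0.0994]
ee_rot: [[-0.133, 0.991, 0.0], [0.991, 0.133, -0.0], [-0.0, 0.0, -1.0]]
wrist_force: [-0.3, 1.2, -1.7]
finger_gap: 0.0258
grip_force: 40.0
```

>>> {"api": "carry_out", "payload": {"targets": [[0.1,0,0,-0.05,0],[0.1,0,0,0,0]]}}

```text
clock: 6.45
tool_pos: [0.5078, 0.0381, 0.0975]
ee_rot: [[-0.132, 0.991, -0.0], [0.991, 0.132, 0.0], [0.0, -0.0, -1.0]]
wrist_force: [0.1, 0.3, -2.0]
finger_gap: 0.0257
grip_force: 40.0
```

>>> {"api": "carry_out", "payload": {"targets": [[0.1,0,0,-0.05,0],[0.1,0,0,0,0]]}}

```text
clock: 6.65
tool_pos: [0.5077, 0.0381, 0.0959]
ee_rot: [[-0.132, 0.991, -0.0], [0.991, 0.132, 0.0], [0.0, -0.0, -1.0]]
wrist_force: [0.1, -0.7, -2.4]
finger_gap: 0.0258
grip_force: 40.0
```

>>> {"api": "carry_out", "payload": {"targets": [[0.1,0,0,-0.05,0],[0.1,0,0,0,0]]}}

```text
clock: 6.85
tool_pos: [0.5077, 0.0381, 0.0944]
ee_rot: [[-0.132, 0.991, -0.0], [0.991, 0.132, 0.0], [0.0, -0.0, -1.0]]
wrist_force: [0.4, -0.9, -2.5]
finger_gap: 0.0254
grip_force: 40.0
```

>>> {"api": "carry_out", "payload": {"targets": [[0.1,0,0,-0.05,0],[0.1,0,0,0,0]]}}

```text
clock: 7.05
tool_pos: [0.5077, 0.0381, 0.0929]
ee_rot: [[-0.132, 0.991, -0.0], [0.991, 0.132, 0.0], [0.0, -0.0, -1.0]]
wrist_force: [-0.0, 0.1, -2.9]
finger_gap: 0.0256
grip_force: 40.0
```

>>> {"api": "carry_out", "payload": {"targets": [[0.1,0,0,-0.05,0],[0.1,0,0,0,0]]}}

```text
clock: 7.25
tool_pos: [0.508, 0.0381, 0.0918]
ee_rot: [[-0.133, 0.991, 0.0], [0.991, 0.133, -0.0], [-0.0, 0.0, -1.0]]
wrist_force: [-0.0, 0.7, -0.6]
finger_gap: 0.0258
grip_force: 40.0
```

>>> {"api": "carry_out", "payload": {"targets": [[0.1,0,0,-0.05,0],[0.1,0,0,0,0]]}}

```text
clock: 7.45
tool_pos: [0.5082, 0.0382, 0.0905]
ee_rot: [[-0.133, 0.991, 0.001], [0.991, 0.133, -0.0], [-0.0, 0.001, -1.0]]
wrist_force: [-1.5, 1.7, 1.5]
finger_gap: 0.0258
grip_force: 40.0
```

>>> {"api": "carry_out", "payload": {"targets": [[0.1,0,0,0.13,0],[0.1,0.02,-0.18,0,0],[0.1,0.03,-0.18,0,0],[0.1,0,0,0,0]]}}

```text
clock: 7.85
tool_pos: [0.5093, 0.0264, 0.0938]
ee_rot: [[-0.131, 0.991, -0.0], [0.991, 0.131, -0.0], [-0.0, -0.0, -1.0]]
wrist_force: [-0.2, 0.3, -2.6]
finger_gap: 0.0259
grip_force: 40.0
```

>>> {"api": "carry_out", "payload": {"targets": [[0.1,0.02,-0.18,0,0],[0.1,0.03,-0.18,0,0],[0.1,0,0,0,0]]}}

```text
clock: 8.15
tool_pos: [0.511, 0.0157, 0.094]
ee_rot: [[-0.132, 0.991, 0.0], [0.991, 0.132, -0.0], [-0.0, 0.0, -1.0]]
wrist_force: [-0.9, 0.7, -2.8]
finger_gap: 0.0256
grip_force: 40.0
```

Run:
```python
from h import *
C,im=snap("scene","s2");cv2.imwrite("pics/s2c.png",cv2.resize(im[110:230,210:360],(750,600),interpolation=cv2.INTER_CUBIC))
```

```text
(no output)
```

View pics/s2c.png

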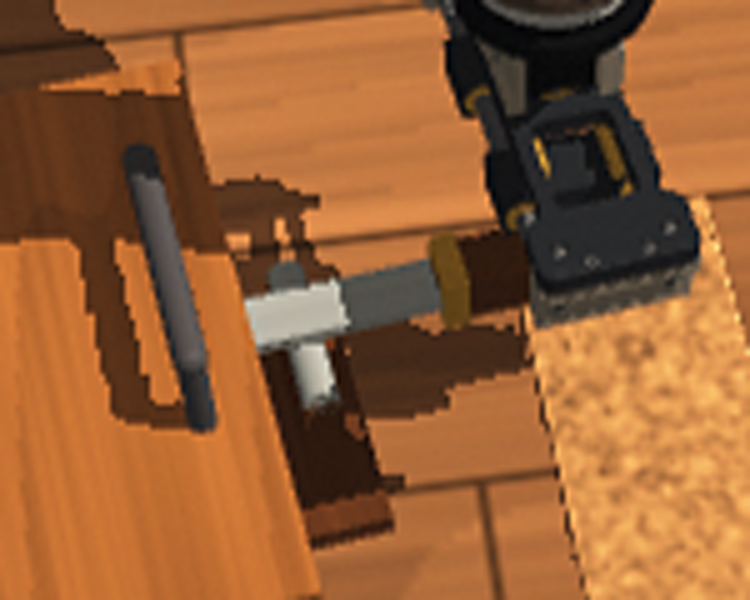

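>>> {"api": "carry_out", "payload": {"targets": [[0.1,0,0,-0.15,0],[0.1,0,-0.01,-0.15,0],[0.1,0,-0.02,-0.15,0],[0.1,0,0,0,0]], "newtons": 40}}

```text
clock: 8.6
tool_pos: [0.511, 0.0159, 0.0802]
ee_rot: [[-0.133, 0.991, 0.0], [0.991, 0.133, 0.0], [0.0, 0.0, -1.0]]
wrist_force: [0.5, 1.9, 1.3]
finger_gap: 0.0256
grip_force: 40.0
```

>>> {"api": "carry_out", "payload": {"targets": [[0.1,0,-0.03,-0.15,0],[0.1,0,-0.04,-0.15,0],[0.1,0,0,0,0]]}}

```text
clock: 8.9
tool_pos: [0.5112, 0.014, 0.0713]
ee_rot: [[-0.133, 0.991, 0.001], [0.991, 0.133, 0.001], [0.001, 0.001, -1.0]]
wrist_force: [1.4, 4.8, 3.1]
finger_gap: 0.0257
grip_force: 40.0
```

>>> {"api": "carry_out", "payload": {"targets": [[0.1,0,-0.05,-0.15,0],[0.1,0,-0.05,-0.15,0],[0.1,0,0,0,0]]}}

```text
clock: 9.2
tool_pos: [0.5118, 0.0121, 0.0635]
ee_rot: [[-0.132, 0.991, 0.002], [0.991, 0.132, 0.003], [0.003, 0.002, -1.0]]
wrist_force: [-1.5, 10.7, 11.3]
finger_gap: 0.0258
grip_force: 40.0
```

>>> {"api": "carry_out", "payload": {"targets": [[0.1,0,-0.03,-0.15,0],[0.1,0,-0.03,-0.15,0],[0.1,0,0,0,0]]}}

```text
clock: 9.5
tool_pos: [0.5121, 0.0094, 0.0545]
ee_rot: [[-0.132, 0.991, 0.003], [0.991, 0.132, 0.001], [0.001, 0.003, -1.0]]
wrist_force: [1.7, 7.0, 6.4]
finger_gap: 0.026
grip_force: 40.0
```

>>> {"api": "carry_out", "payload": {"targets": [[0.1,0,-0.05,-0.15,0],[0.1,0,-0.05,-0.15,0],[0.1,0,0,0,0]]}}

```text
clock: 9.8
tool_pos: [0.5122, 0.0059, 0.0451]
ee_rot: [[-0.133, 0.991, 0.003], [0.991, 0.133, 0.0], [-0.0, 0.003, -1.0]]
wrist_force: [2.7, 5.5, 3.5]
finger_gap: 0.0257
grip_force: 40.0
```

Run:
```python
from h import *
s=get_state();print(s["clock"],s["tool_pos"],s["wrist_force"])
C,im=snap("scene","s3");cv2.imwrite("pics/s3c.png",cv2.resize(im[110:280,150:360],(741,600),interpolation=cv2.INTER_CUBIC))
```

```text
9.8 [0.5122 0.0059 0.0451] [2.6968 5.4778 3.5066]
```

View pics/s3c.png

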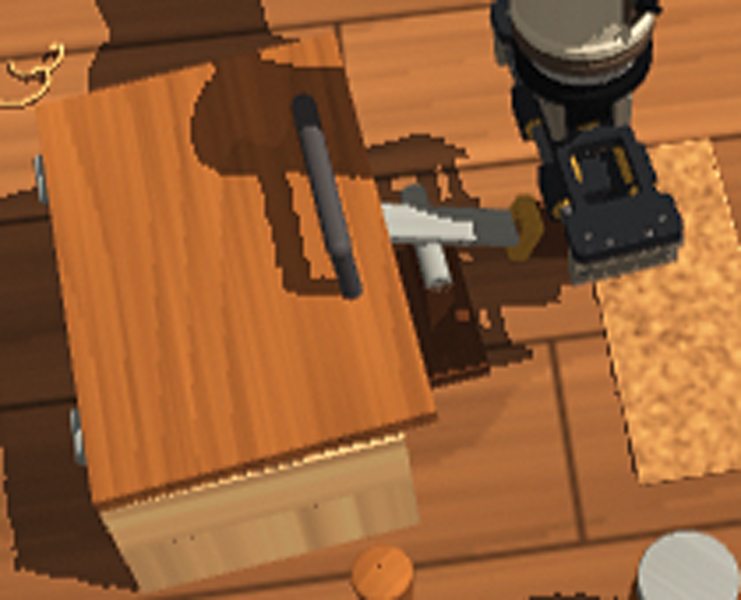

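The lid has lifted along its front edge (a light gap shows at crop (300,465)) and the force has dropped, so the catch has let go. I'll press slightly further, then withdraw and lay the bar back.

>>> {"api": "carry_out", "payload": {"targets": [[0.1,0,-0.04,-0.15,0],[0.1,0,0,0,0],[0.1,0,0.05,0.2,0],[0.1,-0.13,0.95,0,0],[0.1,-0.1,0.7,0,0],[0.1,0,0.3,0.3,0],[0.1,0,0,0.9,0],[0.1,0,0,0.9,0.5],[0.1,0,0,0.9,1],[0.1,0,0,0.3,1]]}}

```text
clock: 10.85
tool_pos: [0.5055, 0.0637, 0.1485]
ee_rot: [[-0.388, 0.922, 0.004], [0.922, 0.388, -0.001], [-0.003, 0.004, -1.0]]
wrist_force: [0.0, -0.1, -2.0]
finger_gap: 0.0257
grip_force: 40.0
```

>>> {"api": "carry_out", "payload": {"targets": [[0.1,0,0,0,1],[0.1,0,0,0,1],[0.1,0,0,0,1],[0.1,0,0,0,1],[0.1,0,0,0,1],[0.1,0,0,0,1],[0.1,0,0,0,1],[0.1,0,0,0,1],[0.1,0,0,0,1],[0.1,0,0,0,1]]}}

```text
clock: 11.85
tool_pos: [0.5034, 0.0638, 0.145]
ee_rot: [[-0.992, 0.125, -0.001], [0.125, 0.992, -0.001], [0.001, -0.001, -1.0]]
wrist_force: [-0.1, 0.0, -2.6]
finger_gap: 0.0259
grip_force: 40.0
```

Run:
```python
from h import *
s=get_state();print(s["clock"],s["tool_pos"],np.degrees(np.arctan2(*s["ee_rot"][[1,0],1])),s["wrist_force"],s["finger_gap"])
C,im=snap("scene","s4");cv2.imwrite("pics/s4c.png",cv2.resize(im[70:310,140:500],(800,533),interpolation=cv2.INTER_CUBIC))
```

```text
11.85 [0.5034 0.0638 0.145 ] 82.83224206166227 [-0.1093  0.0461 -2.554 ] 0.025852444702827194
```

View pics/s4c.png

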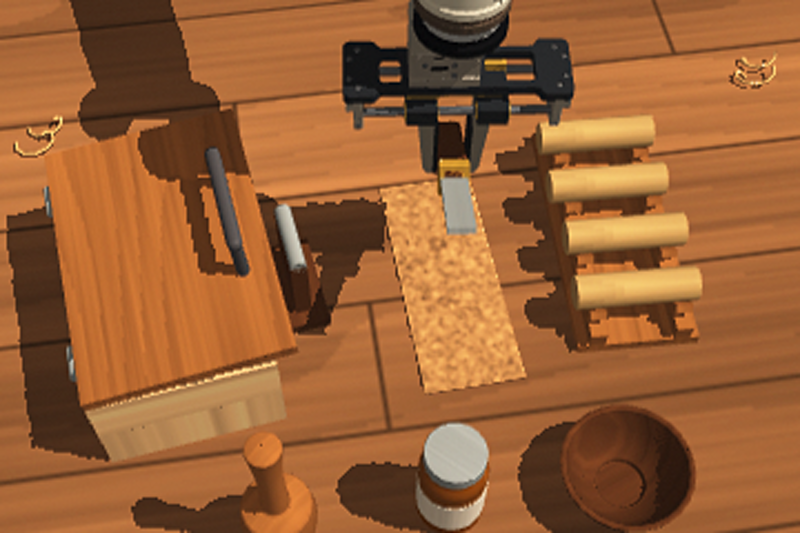

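The lid stays ajar after the bar is out, and the bar is still held, tilted blade up. Now I'll lay it on the mat.

>>> {"api": "carry_out", "payload": {"targets": [[0.1,-0.08,-0.06,-0.4,0.8],[0.1,-0.08,-0.06,-0.9,0.78],[0.1,0,0,-0.9,0],[0.1,0,0,-0.9,0],[0.1,0,0,-0.5,0],[0.1,0,0,0,0]]}}

```text
clock: 12.5
tool_pos: [0.4965, 0.0607, 0.0347]
ee_rot: [[-0.999, -0.035, -0.006], [-0.035, 0.999, 0.0], [0.006, 0.0, -1.0]]
wrist_force: [-0.5, -0.4, -2.1]
finger_gap: 0.0258
grip_force: 40.0
```

>>> {"api": "carry_out", "payload": {"targets": [[0.1,0,0,-0.2,0],[0.1,0,0,-0.2,0],[0.1,0,0,-0.2,0],[0.1,0,0,-0.15,0],[0.1,0,0,-0.1,0],[0.1,0,0,0,0]], "newtons": 15}}

```text
clock: 13.1
tool_pos: [0.4986, 0.0609, 0.0111]
ee_rot: [[-0.999, -0.037, -0.001], [-0.037, 0.999, -0.0], [0.001, 0.0, -1.0]]
wrist_force: [1.9, 0.6, -0.6]
finger_gap: 0.0262
grip_force: 15.0
```

>>> {"api": "carry_out", "payload": {"targets": [[0.1,0,0,-0.08,0],[0.1,0,0,0,0],[0.6,0,0,0,0],[0.6,0,0,0,0],[0.6,0,0,0,0],[0.6,0,0,0.5,0],[0.6,0,0,0.9,0],[0.6,0,0,0.9,0],[0.6,0,0,0.9,0],[0.6,0,0,0.9,0]]}}

```text
clock: 14.1
tool_pos: [0.4987, 0.061, 0.133]
ee_rot: [[-0.999, -0.037, -0.001], [-0.037, 0.999, 0.0], [0.001, 0.0, -1.0]]
wrist_force: [0.9, 0.3, 0.7]
finger_gap: 0.0552
grip_force: 0.0
```

>>> {"api": "carry_out", "payload": {"targets": [[0.6,0,-0.9,0.9,-1],[0.6,0.1,-0.9,0.7,-1],[0.6,0.2,-0.9,0,-1],[0.6,0.2,-0.9,0,-1],[0.6,0.2,-0.9,0,-1],[0.6,0.2,-0.9,0,-1],[0.6,0.2,-0.8,0,-1]]}}

```text
clock: 14.8
tool_pos: [0.529, -0.1162, 0.1796]
ee_rot: [[-0.762, 0.647, -0.009], [0.647, 0.762, 0.024], [0.023, 0.012, -1.0]]
wrist_force: [-23.3, 59.3, 33.3]
finger_gap: 0.0477
grip_force: 30.1
```

Run:
```python
from h import *
s=get_state();print(s["clock"],s["tool_pos"],np.degrees(np.arctan2(*s["ee_rot"][[1,0],1])),s["wrist_force"],s["joints"])
C,im=snap("top","t2")
h=cv2.cvtColor(im,cv2.COLOR_BGR2HSV);H,S,V=[h[:,:,i].astype(int) for i in range(3)]
m=(S<70)&(V>110);mm=np.zeros(m.shape,bool);mm[170:275,264:308]=m[170:275,264:308]
for a,r in blobs(mm): print(a,r,*rectpts(C,r,.021))
cv2.imwrite("pics/t2c.png",cv2.resize(im[100:300,170:470],(800,533),interpolation=cv2.INTER_CUBIC))
```

```text
14.8 [ 0.529  -0.1162  0.1796] 49.65640408308796 [-23.3468  59.3279  33.2565] [-0.4502  0.1134  1.7177  0.0181  1.3295 -1.3215]
261.0 ((274.5, 184.5), (29.0, 9.0), 90.0) [0.6225 0.0911] 0.07123692709278169 0.022048704728248276 1.7851658154022232
```

View pics/t2c.png

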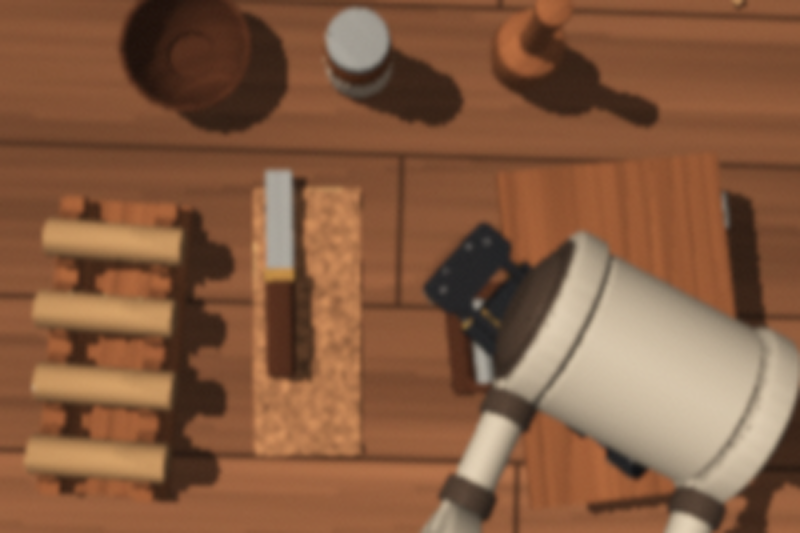

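The fingers have run into the raised lid handle, with 59 N at the wrist, so I'll back off at once. The bar has also been knocked on its mat: the blade now overhangs at crop (279,175). I'll fix that later.

>>> {"api": "carry_out", "payload": {"targets": [[0.6,-0.2,0.8,0.1,0],[0.6,-0.1,0.6,0.5,0],[0.6,0,0,0.9,0],[0.6,0,0,0.9,-1],[0.6,0,0,0.5,-1],[0.6,0,0,0,-1],[0.6,0,0,0,-1],[0.6,0,0,0,-0.8],[0.6,0,0,0,0]]}}

```text
clock: 15.75
tool_pos: [0.5233, -0.0829, 0.2682]
ee_rot: [[-0.363, 0.932, 0.001], [0.932, 0.363, -0.001], [-0.001, 0.001, -1.0]]
wrist_force: [-0.6, -0.4, 0.6]
finger_gap: 0.055
grip_force: 0.0
```

Run:
```python
from h import *
s=get_state();print(s["clock"],s["tool_pos"],np.degrees(np.arctan2(*s["ee_rot"][[1,0],1])),s["wrist_force"],s["joints"])
C,im=snap("scene","s5");cv2.imwrite("pics/s5c.png",cv2.resize(im[70:310,140:500],(800,533),interpolation=cv2.INTER_CUBIC))
```

```text
15.75 [ 0.5233 -0.0829  0.2682] 21.310905935400694 [-0.6109 -0.38    0.5585] [-0.3851  0.0072  1.6522 -0.0004  1.4808 -0.757 ]
```

View pics/s5c.png

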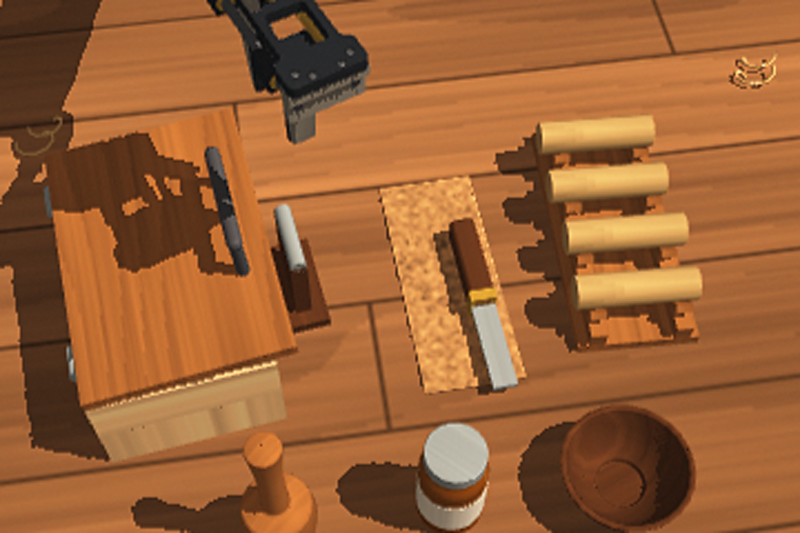

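>>> {"api": "carry_out", "payload": {"targets": [[0.6,0.03,-0.2,0,1],[0.6,0.03,-0.2,0,1],[0.6,0.03,-0.2,0,1],[0.6,0.03,-0.2,0,1],[0.6,0.03,-0.2,0,1],[0.6,0.03,-0.2,0,1],[0.6,0.03,-0.2,0,1],[0.6,0.03,-0.2,0,1],[0.6,0.03,-0.2,0,1],[0.6,0.03,-0.17,0,1]], "newtons": 15}}

```text
clock: 16.8
tool_pos: [0.5322, -0.1424, 0.2675]
ee_rot: [[-0.989, 0.145, 0.0], [0.145, 0.989, -0.0], [-0.0, -0.0, -1.0]]
wrist_force: [0.6, -0.4, 0.5]
finger_gap: 0.0554
grip_force: 0.0
```

>>> {"api": "carry_out", "payload": {"targets": [[0.6,0,0,-0.3,1],[0.6,0,0,-0.6,1],[0.6,0,0,-0.6,0.7],[0.6,0,0,0,0],[0.6,0,0,0,0]]}}

```text
clock: 17.3
tool_pos: [0.5322, -0.1421, 0.2226]
ee_rot: [[-0.992, -0.13, -0.0], [-0.13, 0.992, -0.0], [0.0, -0.0, -1.0]]
wrist_force: [-0.4, -0.0, 1.3]
finger_gap: 0.0554
grip_force: 0.0
```

Run:
```python
from h import *
s=get_state();print(s["clock"],s["tool_pos"],np.degrees(np.arctan2(*s["ee_rot"][[1,0],1])),s["wrist_force"],s["joints"])
C,im=snap("scene","s6");h=cv2.cvtColor(im,cv2.COLOR_BGR2HSV)
```

```text
17.3 [ 0.5322 -0.1421  0.2226] 97.46100847395255 [-0.3926 -0.0078  1.3424] [-0.4803  0.0902  1.6557 -0.0001  1.3956 -2.1813]
```

>>> {"api": "carry_out", "payload": {"targets": [[0.6,0,0,-0.7,0],[0.6,0,0,-0.7,0],[0.6,0,0,-0.5,0],[0.6,0,0,-0.2,0],[0.6,0,0,0,0]]}}

```text
clock: 17.85
tool_pos: [0.532, -0.1421, 0.1589]
ee_rot: [[-0.991, -0.13, -0.001], [-0.13, 0.991, 0.0], [0.001, 0.0, -1.0]]
wrist_force: [-0.3, 0.0, 0.9]
finger_gap: 0.0552
grip_force: 0.0
```

>>> {"api": "carry_out", "payload": {"targets": [[0,0,0,0,0],[0,0,0,0,0],[0,0,0,0,0],[0,0,0,0,0],[0,0,0,0,0],[0,0,0,0,0],[0,0,0,0,0]], "newtons": 15}}

```text
clock: 18.55
tool_pos: [0.5326, -0.1447, 0.1594]
ee_rot: [[-0.992, -0.13, 0.002], [-0.13, 0.991, -0.005], [-0.001, -0.005, -1.0]]
wrist_force: [1.5, -7.5, -3.3]
finger_gap: 0.0131
grip_force: 15.0
```

Run:
```python
import numpy as np
def tab(t):
    a=np.array(t)+.363;Y=160.5*np.cos(a)/30;Z=160.5*np.sin(a)/30
    for i in range(len(t)-1):
        d=Y[i+1]-Y[i];print([0,round(-.132*d,2),round(.991*d,2),round(Z[i+1]-Z[i],2),0],round(t[i+1],2))
tab(np.linspace(.11,1.65,21))
```

```text
[0, np.float64(0.03), np.float64(-0.2), np.float64(0.36), 0] 0.19
[0, np.float64(0.03), np.float64(-0.23), np.float64(0.34), 0] 0.26
[0, np.float64(0.03), np.float64(-0.25), np.float64(0.32), 0] 0.34
[0, np.float64(0.04), np.float64(-0.28), np.float64(0.3), 0] 0.42
[0, np.float64(0.04), np.float64(-0.3), np.float64(0.28), 0] 0.49
[0, np.float64(0.04), np.float64(-0.32), np.float64(0.26), 0] 0.57
[0, np.float64(0.04), np.float64(-0.34), np.float64(0.23), 0] 0.65
[0, np.float64(0.05), np.float64(-0.35), np.float64(0.2), 0] 0.73
[0, np.float64(0.05), np.float64(-0.37), np.float64(0.18), 0] 0.8
[0, np.float64(0.05), np.float64(-0.38), np.float64(0.15), 0] 0.88
[0, np.float64(0.05), np.float64(-0.39), np.float64(0.12), 0] 0.96
[0, np.float64(0.05), np.float64(-0.4), np.float64(0.09), 0] 1.03
[0, np.float64(0.05), np.float64(-0.4), np.float64(0.06), 0] 1.11
[0, np.float64(0.05), np.float64(-0.41), np.float64(0.02), 0] 1.19
[0, np.float64(0.05), np.float64(-0.41), np.float64(-0.01), 0] 1.26
[0, np.float64(0.05), np.float64(-0.41), np.float64(-0.04), 0] 1.34
[0, np.float64(0.05), np.float64(-0.4), np.float64(-0.07), 0] 1.42
[0, np.float64(0.05), np.float64(-0.4), np.float64(-0.1), 0] 1.5
[0, np.float64(0.05), np.float64(-0.39), np.float64(-0.13), 0] 1.57
[0, np.float64(0.05), np.float64(-0.38), np.float64(-0.16), 0] 1.65
```

>>> {"api": "carry_out", "payload": {"targets": [[0,0.02,-0.25,0.36,0],[0,0.03,-0.23,0.34,0],[0,0.03,-0.25,0.32,0],[0,0.04,-0.28,0.3,0],[0,0.04,-0.3,0.28,0]], "newtons": 25}}

```text
clock: 19.05
tool_pos: [0.5366, -0.1755, 0.2072]
ee_rot: [[-0.991, -0.132, -0.002], [-0.132, 0.991, 0.013], [0.0, 0.013, -1.0]]
wrist_force: [-3.1, 20.3, 8.5]
finger_gap: 0.0135
grip_force: 25.0
```

>>> {"api": "carry_out", "payload": {"targets": [[0,0.04,-0.32,0.26,0],[0,0.04,-0.34,0.23,0],[0,0.05,-0.35,0.2,0],[0,0.05,-0.37,0.18,0],[0,0.05,-0.38,0.15,0]]}}

```text
clock: 19.55
tool_pos: [0.544, -0.23, 0.2432]
ee_rot: [[-0.991, -0.133, 0.001], [-0.133, 0.991, 0.007], [-0.002, 0.007, -1.0]]
wrist_force: [-10.9, 14.5, 25.0]
finger_gap: 0.013
grip_force: 25.0
```

>>> {"api": "carry_out", "payload": {"targets": [[0,0,-0.37,0.22,0],[0,0.02,-0.39,0.12,0],[0,0.04,-0.4,0.06,0],[0,0.05,-0.41,0.02,0],[0,0.05,-0.41,-0.01,0]]}}

```text
clock: 20.05
tool_pos: [0.5515, -0.2925, 0.2533]
ee_rot: [[-0.991, -0.132, 0.007], [-0.132, 0.991, 0.001], [-0.007, 0.0, -1.0]]
wrist_force: [5.7, 7.1, 7.2]
finger_gap: 0.0135
grip_force: 25.0
```

>>> {"api": "carry_out", "payload": {"targets": [[0,0.05,-0.41,-0.03,0],[0,0.05,-0.4,-0.06,0],[0,0.05,-0.4,-0.1,0],[0,0.05,-0.39,-0.13,0],[0,0.05,-0.38,-0.15,0],[0,0,0,0,0]]}}

```text
clock: 20.65
tool_pos: [0.5592, -0.354, 0.2371]
ee_rot: [[-0.991, -0.131, 0.008], [-0.131, 0.991, -0.002], [-0.008, -0.003, -1.0]]
wrist_force: [10.0, -1.4, -0.2]
finger_gap: 0.0132
grip_force: 25.0
```

>>> {"api": "carry_out", "payload": {"targets": [[0.35,0,0,0,0],[0.35,0,0,0,0],[0.35,0,0,0,0],[0.35,0,0,0,0]]}}

```text
clock: 21.05
tool_pos: [0.5558, -0.353, 0.2357]
ee_rot: [[-0.991, -0.13, -0.001], [-0.13, 0.991, 0.0], [0.001, 0.0, -1.0]]
wrist_force: [-0.2, 0.2, -0.8]
finger_gap: 0.0322
grip_force: 0.0
```

>>> {"api": "carry_out", "payload": {"targets": [[0.35,0,0,0.8,0],[0.35,0,0,0.9,0],[0.35,0,0,0.9,0],[0.35,0,0,0.8,0],[0.45,-0.2,0.8,0.2,-1],[0.45,-0.2,0.9,0,-1],[0.45,-0.2,0.9,0,-1],[0.45,-0.2,0.9,0,-1],[0.45,-0.2,0.9,0,-1],[0.45,-0.2,0.9,0,-1]]}}

```text
clock: 22.05
tool_pos: [0.5196, -0.193, 0.3438]
ee_rot: [[-0.877, 0.481, -0.0], [0.481, 0.877, 0.0], [0.0, -0.0, -1.0]]
wrist_force: [0.9, 1.1, -0.1]
finger_gap: 0.0413
grip_force: 0.0
```

Run:
```python
from h import *
s=get_state();print(s["clock"],s["tool_pos"],np.degrees(np.arctan2(*s["ee_rot"][[1,0],1])),s["joints"])
C=cam("top");im=cv2.imread("pics/t2.png");h=cv2.cvtColor(im,cv2.COLOR_BGR2HSV);H,S,V=[h[:,:,i].astype(int) for i in range(3)]
m=(H>12)&(H<25)&(V>150)&(S<142)
m=cv2.morphologyEx(m.astype(np.uint8),cv2.MORPH_OPEN,np.ones((3,5)))>0
mm=np.zeros(m.shape,bool);mm[170:290,170:250]=m[170:290,170:250]
for a,r in blobs(mm,100): print(a,np.round(r[0],1),*rectpts(C,r,.055))
for l,r in [((43,237),(184,245)),((33,306),(174,319)),((32,380),(174,387)),((25,455),(168,464))]:
    A,B=[plane(C,(170+p[0]/2.667,100+p[1]/2.667),.055) for p in (l,r)];print((A+B)/2,np.degrees(np.arctan2(*(A-B)[[1,0]])),np.linalg.norm(A-B))
```

```text
22.05 [ 0.5196 -0.193   0.3438] 61.23395561900885 [-0.5736  0.0524  1.4599 -0.0001  1.6296 -1.6424]
529.5 [204.8 271.3] [0.4119 0.2447] 0.12023235254755484 0.02778615060166301 86.09520557647599
524.5 [207.2 243.7] [0.4764 0.2414] 0.12217698665138146 0.02724318191358527 86.08046022843207
511.5 [207.7 216.3] [0.5408 0.2426] 0.12072322094281669 0.02698116257676837 86.39651615755989
491.5 [211.3 189.2] [0.6048 0.2364] 0.12037346486466864 0.0261477947665367 86.21894147966717
[0.6022 0.2334 0.055 ] 88.40656085495529 0.12429741379880711
[0.5388 0.2399 0.055 ] 86.3063050260941 0.12436944357606848
[0.4764 0.238  0.055 ] 88.68629868523836 0.12457309758083071
[0.4097 0.2413 0.055 ] 87.82966853618241 0.1252690899243975
```

>>> {"api": "carry_out", "payload": {"targets": [[0.5,0.15,0.95,0,-1],[0.5,0.15,0.95,0,-1],[0.5,0.15,0.95,0,-1],[0.5,0.2,0.95,0,-1],[0.5,0.2,0.95,0,-1],[0.5,0.2,0.95,-0.1,-1],[0.5,0.2,0.95,-0.5,-1],[0.5,0.2,0.95,-0.5,-1],[0.5,0.2,0.95,-0.6,-1],[0.5,0.2,0.95,-0.6,-1]]}}

```text
clock: 23.05
tool_pos: [0.5756, 0.0921, 0.2744]
ee_rot: [[-0.022, 1.0, 0.0], [1.0, 0.022, -0.0], [-0.0, 0.0, -1.0]]
wrist_force: [0.6, 0.1, 0.1]
finger_gap: 0.0461
grip_force: 0.0
```

>>> {"api": "carry_out", "payload": {"targets": [[0.5,0.2,0.95,-0.6,-0.85],[0.5,0.2,0.95,-0.6,0],[0.5,0.2,0.95,-0.6,0],[0.5,0.2,0.95,-0.5,0],[0.5,0.15,0.9,0,0],[0.5,0,0,0,0],[0.5,0,0,0,0]]}}

```text
clock: 23.75
tool_pos: [0.604, 0.2319, 0.2059]
ee_rot: [[0.062, 0.998, -0.0], [0.998, -0.062, -0.001], [-0.001, -0.0, -1.0]]
wrist_force: [0.2, -0.1, -0.2]
finger_gap: 0.0456
grip_force: 0.0
```

Run:
```python
from h import *
s=get_state();print(s["clock"],s["tool_pos"],np.degrees(np.arctan2(*s["ee_rot"][[1,0],1])),s["joints"])
C,im=snap("wrist","w3")
for p in [(.604,.236,.05),(.540,.241,.05),(.476,.24,.05)]: print(proj(C,p))
h=cv2.cvtColor(im,cv2.COLOR_BGR2HSV);H,S,V=[h[:,:,i].astype(int) for i in range(3)]
m=(H>12)&(H<28)&(V>130)&(S<150);m[260:]=0
m=cv2.morphologyEx(m.astype(np.uint8),cv2.MORPH_OPEN,np.ones((3,3)))>0
for a,r in blobs(m,300): print(a,r,*rectpts(C,r,.055))
```

```text
23.75 [0.604  0.2319 0.2059] -3.5494954594039347 [ 0.1805  0.3487  1.3876 -0.0006  1.4056  0.2426]
[323.9231 184.8355]
[267.0922 183.9236]
[211.0215 188.1957]
3540.5 ((152.41456604003906, 192.61288452148438), (116.59241485595703, 35.934574127197266), 82.12606811523438) [0.4113 0.2365] 0.13277024237425136 0.03906534174034472 86.48068603935396
7286.5 ((236.72384643554688, 190.75924682617188), (136.7158203125, 93.7925796508789), 88.99491119384766) [0.5056 0.2315] 0.15727588911845614 0.09899210452736577 85.43676310945649
10640.0 ((43.0, 167.5), (183.0, 86.0), 90.0) [0.2954 0.2673] 0.2071998204982024 0.08722058122208917 74.68384096598021
355.0 ((582.1825561523438, 58.97214126586914), (65.90431213378906, 11.826887130737305), 87.66268920898438) [0.8699 0.3485] 0.06267711703867761 0.011426304758892331 101.93596555726553
558.5 ((262.5910949707031, 67.98483276367188), (90.854248046875, 19.804874420166016), 84.35944366455078) [0.5497 0.3592] 0.0842785594947328 0.019325853155817183 90.02132595378991
9280.5 ((588.201171875, 124.44340515136719), (73.34611511230469, 267.3951110839844), 16.294046401
[... 317 characters left out ...]
558685302734, 259.687744140625), 0.33902430534362793) [0.7512 0.2729] 0.2712985717105608 0.11749884352553461 89.81898019972942
22370.5 ((331.0, 129.49996948242188), (258.99993896484375, 123.99998474121094), 90.0) [0.6144 0.2814] 0.27078602284200837 0.11840393387808083 89.95426985284428
11669.5 ((201.35614013671875, 64.04069519042969), (137.1278839111328, 110.79698944091797), 85.51539611816406) [0.4883 0.3647] 0.12595194230132659 0.10617971704514971 87.99405981868199
326.0 ((57.5, 9.0), (18.0, 29.0), 90.0) [0.3589 0.4249] 0.027693405495401786 0.0156249788855862 176.4691602964077
1260.0 ((15.0, 37.0), (74.0, 30.0), 90.0) [0.3098 0.4028] 0.06773083082810437 0.028648730008561232 72.0123286115922
```

View pics/w3.png

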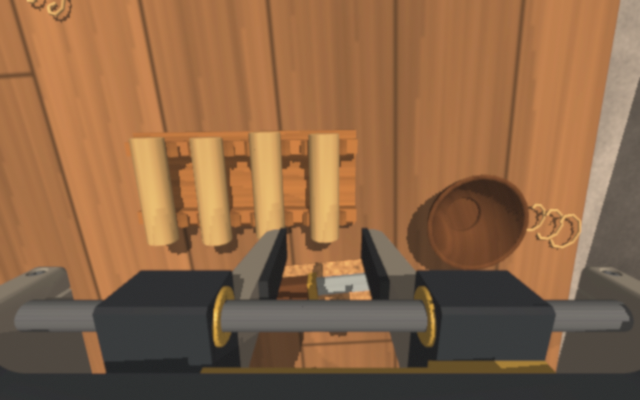

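The wrist view shows the four blanks at columns 155/210/267/324, with blank A at (324,187). That matches the prediction, so I'll grasp A.

>>> {"api": "carry_out", "payload": {"targets": [[0.5,0,0.08,-0.9,0],[0.5,0,0,-0.9,0],[0.5,0,0,-0.9,0],[0.5,0,0,-0.9,0],[0.5,0,0,-0.9,0],[0.5,0,0,-0.8,0],[0.5,0,0,-0.36,0],[0.5,0,0,0,0],[0.2,0,0,0,0],[0.2,0,0,0,0]], "newtons": 20}}

```text
clock: 24.8
tool_pos: [0.6045, 0.2343, 0.038]
ee_rot: [[0.063, 0.998, 0.0], [0.998, -0.063, 0.0], [0.0, 0.0, -1.0]]
wrist_force: [0.2, -1.2, 1.9]
finger_gap: 0.0333
grip_force: 20.0
```

>>> {"api": "carry_out", "payload": {"targets": [[0.2,0,0,0,0],[0.2,0,0,0,0],[0.2,0,0,0.6,0],[0.2,0,0,0.9,0],[0.2,0,0,0.9,0],[0.2,0,0,0.9,0],[0.2,0,-0.3,0.9,0]]}}

```text
clock: 25.5
tool_pos: [0.6045, 0.2261, 0.164]
ee_rot: [[0.062, 0.998, 0.002], [0.998, -0.062, 0.001], [0.001, 0.002, -1.0]]
wrist_force: [0.7, -0.2, -0.4]
finger_gap: 0.0333
grip_force: 20.0
```

>>> {"api": "carry_out", "payload": {"targets": [[0.2,0.06,-0.95,0.2,0.2],[0.2,0.06,-0.95,0,0.2],[0.2,0.06,-0.95,0,0.2],[0.2,0.06,-0.95,0,0.2],[0.2,0.06,-0.95,0,0.2],[0.2,0.06,-0.95,0,0.2],[0.2,0.06,-0.95,0,0.2],[0.2,0.06,-0.95,0,0.2],[0.2,0.06,-0.95,0,0.2],[0.2,0.06,-0.95,0,0.1]]}}

```text
clock: 26.5
tool_pos: [0.6227, -0.061, 0.1689]
ee_rot: [[-0.136, 0.991, 0.002], [0.991, 0.136, -0.001], [-0.001, 0.002, -1.0]]
wrist_force: [0.5, 0.3, -0.6]
finger_gap: 0.0334
grip_force: 20.0
```

>>> {"api": "carry_out", "payload": {"targets": [[0.2,0.06,-0.95,0,0],[0.2,0.06,-0.95,0,0],[0.2,0.06,-0.95,0,0],[0.2,0.06,-0.95,0,0],[0.2,0.04,-0.85,0,0],[0.2,0,0,0,0],[0.2,0,0,0,0]]}}

```text
clock: 27.2
tool_pos: [0.6307, -0.1994, 0.1685]
ee_rot: [[-0.135, 0.991, 0.001], [0.991, 0.135, 0.0], [-0.0, 0.001, -1.0]]
wrist_force: [-0.3, -0.5, -1.4]
finger_gap: 0.0335
grip_force: 20.0
```

>>> {"api": "carry_out", "payload": {"targets": [[0.2,0,0,-0.8,0],[0.2,0,0,-0.9,0],[0.2,0,0,-0.9,0],[0.2,0,0,-0.6,0],[0.2,0,0,-0.28,0],[0.2,0,0,0,0],[0.46,0,0,0,0],[0.46,0,0,0,0],[0.46,0,0,0,0],[0.46,0,0,0.5,0]]}}

```text
clock: 28.2
tool_pos: [0.6291, -0.1984, 0.0772]
ee_rot: [[-0.136, 0.991, -0.004], [0.991, 0.136, 0.002], [0.002, -0.003, -1.0]]
wrist_force: [-0.9, -0.4, -0.7]
finger_gap: 0.0423
grip_force: 0.0
```

>>> {"api": "carry_out", "payload": {"targets": [[0.46,0,0,0.9,0],[0.46,0,0,0.9,0],[0.46,0,0,0.9,0],[0.46,-0.1,0.3,0.3,0],[0.46,-0.2,0.95,0,-0.5],[0.46,-0.2,0.95,0,-0.5],[0.46,-0.2,0.95,0,-0.5],[0.46,-0.2,0.95,0,-0.37],[0.46,-0.2,0.95,0,0],[0.46,-0.2,0.95,0,0]]}}

```text
clock: 29.2
tool_pos: [0.5905, -0.0174, 0.1685]
ee_rot: [[0.06, 0.998, -0.001], [0.998, -0.06, 0.0], [0.0, -0.001, -1.0]]
wrist_force: [1.3, -0.2, 0.3]
finger_gap: 0.0425
grip_force: 0.0
```

Run:
```python
from h import *
s=get_state();print(s["clock"],s["tool_pos"],np.degrees(np.arctan2(*s["ee_rot"][[1,0],1])),s["wrist_force"])
C,im=snap("top","t3");h=cv2.cvtColor(im,cv2.COLOR_BGR2HSV);H,S,V=[h[:,:,i].astype(int) for i in range(3)]
m=(H>12)&(H<28)&(V>110)&(S<142)
for u0,u1,v0,v1 in [(170,250,170,290),(355,450,155,300)]:
    mm=np.zeros(m.shape,np.uint8);mm[v0:v1,u0:u1]=m[v0:v1,u0:u1]
    for a,r in blobs(cv2.morphologyEx(mm,cv2.MORPH_OPEN,np.ones((3,5))),100): print(a,np.round(r[0],1),*rectpts(C,r,.08))
cv2.imwrite("pics/t3c.png",cv2.resize(im[100:300,170:470],(800,533),interpolation=cv2.INTER_CUBIC))
```

```text
29.2 [ 0.5905 -0.0174  0.1685] -3.4240087107610377 [ 1.3112 -0.2337  0.2933]
637.5 [205.2 271.6] [0.4152 0.2374] 0.11943693758216416 0.030842919201037676 86.6881478636164
627.0 [207.9 244.3] [0.4774 0.2334] 0.11930367296418762 0.03029574822558968 86.94860668317274
625.0 [208.  216.9] [0.54   0.2356] 0.11947672725161496 0.030768701372374578 87.5103531567809
6429.5 [396.9 223.4] [ 0.5377 -0.1995] 0.29045818302368465 0.19656554977480847 6.6394070668383165
```

>>> {"api": "carry_out", "payload": {"targets": [[0.5,-0.18,0.9,0,0],[0.5,-0.18,0.95,0,0],[0.5,-0.18,0.95,0,0],[0.5,-0.19,0.95,0,0],[0.5,-0.19,0.95,0,0],[0.5,-0.19,0.95,0,0],[0.5,-0.19,0.95,0,0],[0.5,-0.19,0.95,0,0],[0.5,-0.19,0.95,-0.2,-0.05],[0.5,0,0.08,-0.5,0]]}}

```text
clock: 30.25
tool_pos: [0.5407, 0.2414, 0.1487]
ee_rot: [[0.061, 0.998, 0.002], [0.998, -0.061, 0.002], [0.002, 0.002, -1.0]]
wrist_force: [-0.4, -0.5, 0.1]
finger_gap: 0.0457
grip_force: 0.0
```

>>> {"api": "carry_out", "payload": {"targets": [[0.5,0,0,-0.9,0],[0.5,0,0,-0.9,0],[0.5,0,0,-0.9,0],[0.5,0,0,-0.6,0],[0.5,0,0,-0.35,0],[0.5,0,0,0,0],[0.2,0,0,0,0],[0.2,0,0,0,0],[0.2,0,0,0,0],[0.2,0,0,0,0]]}}

```text
clock: 31.25
tool_pos: [0.5407, 0.2383, 0.0392]
ee_rot: [[0.065, 0.998, -0.001], [0.998, -0.065, -0.0], [-0.0, -0.001, -1.0]]
wrist_force: [-5.7, -0.8, 4.0]
finger_gap: 0.0333
grip_force: 20.0
```

>>> {"api": "carry_out", "payload": {"targets": [[0.2,0,0,0.6,0],[0.2,0,0,0.9,0],[0.2,0,0,0.9,0],[0.2,0,0,0.9,0],[0.2,0,0,0.9,0],[0.2,0,0,0.15,0],[0.2,0,0,0,0]]}}

```text
clock: 31.95
tool_pos: [0.5421, 0.2384, 0.1698]
ee_rot: [[0.065, 0.998, 0.003], [0.998, -0.065, 0.001], [0.001, 0.003, -1.0]]
wrist_force: [-0.4, 0.4, -1.7]
finger_gap: 0.0333
grip_force: 20.0
```

>>> {"api": "carry_out", "payload": {"targets": [[0.2,0.06,-0.93,0,0.2],[0.2,0.06,-0.93,0,0.2],[0.2,0.06,-0.93,0,0.2],[0.2,0.06,-0.93,0,0.2],[0.2,0.06,-0.93,0,0.2],[0.2,0.06,-0.93,0,0.2],[0.2,0.06,-0.93,0,0.2],[0.2,0.06,-0.93,0,0.2],[0.2,0.06,-0.93,0,0.2],[0.2,0.06,-0.93,0,0.1]]}}

```text
clock: 32.95
tool_pos: [0.558, -0.0417, 0.1664]
ee_rot: [[-0.134, 0.991, -0.003], [0.991, 0.134, 0.001], [0.001, -0.003, -1.0]]
wrist_force: [-1.1, 0.5, -0.2]
finger_gap: 0.0333
grip_force: 20.0
```

>>> {"api": "carry_out", "payload": {"targets": [[0.2,0.06,-0.93,0,0],[0.2,0.06,-0.93,0,0],[0.2,0.06,-0.93,0,0],[0.2,0.06,-0.93,0,0],[0.2,0.07,-0.93,0,0],[0.2,0.07,-0.93,0,0],[0.2,0,0,0,0],[0.2,0,0,0,0]]}}

```text
clock: 33.75
tool_pos: [0.5696, -0.2078, 0.1667]
ee_rot: [[-0.132, 0.991, -0.003], [0.991, 0.132, 0.002], [0.002, -0.002, -1.0]]
wrist_force: [-0.2, 1.9, -0.6]
finger_gap: 0.0335
grip_force: 20.0
```

>>> {"api": "carry_out", "payload": {"targets": [[0.2,0.06,0,-0.8,0],[0.2,0,0,-0.9,0],[0.2,0,0,-0.9,0],[0.2,0,0,-0.55,0],[0.2,0,0,-0.25,0],[0.2,0,0,0,0],[0.46,0,0,0,0],[0.46,0,0,0,0],[0.46,0,0,0,0],[0.46,0,0,0.5,0]]}}

```text
clock: 34.75
tool_pos: [0.571, -0.2075, 0.0806]
ee_rot: [[-0.133, 0.991, -0.003], [0.991, 0.133, 0.002], [0.002, -0.003, -1.0]]
wrist_force: [-0.3, 0.7, -0.3]
finger_gap: 0.0422
grip_force: 0.0
```

>>> {"api": "carry_out", "payload": {"targets": [[0.46,0,0,0.9,0],[0.46,0,0,0.9,0],[0.46,0,0,0.9,0],[0.46,-0.2,0.3,0.3,0],[0.46,-0.2,0.95,0,-0.5],[0.46,-0.2,0.95,0,-0.5],[0.46,-0.2,0.95,0,-0.5],[0.46,-0.2,0.95,0,-0.4],[0.46,-0.2,0.95,0,0],[0.46,-0.2,0.95,0,0]]}}

```text
clock: 35.75
tool_pos: [0.5291, -0.0265, 0.1715]
ee_rot: [[0.065, 0.998, -0.001], [0.998, -0.065, 0.0], [0.0, -0.001, -1.0]]
wrist_force: [1.0, -0.2, 0.2]
finger_gap: 0.0421
grip_force: 0.0
```

>>> {"api": "carry_out", "payload": {"targets": [[0.5,-0.19,0.95,0,0],[0.5,-0.19,0.95,0,0],[0.5,-0.19,0.95,0,0],[0.5,-0.19,0.95,0,0],[0.5,-0.19,0.95,0,0],[0.5,-0.19,0.95,0,0],[0.5,-0.19,0.95,0,0],[0.5,-0.19,0.95,0,0],[0.5,-0.16,0.95,-0.2,0],[0.5,0,0.15,-0.5,0]]}}

```text
clock: 36.75
tool_pos: [0.4794, 0.2355, 0.1515]
ee_rot: [[0.062, 0.998, 0.002], [0.998, -0.062, 0.001], [0.002, 0.002, -1.0]]
wrist_force: [0.4, -0.7, 0.3]
finger_gap: 0.0461
grip_force: 0.0
```

>>> {"api": "carry_out", "payload": {"targets": [[0.5,0,0,-0.9,0],[0.5,0,0,-0.9,0],[0.5,0,0,-0.9,0],[0.5,0,0,-0.7,0],[0.5,0,0,-0.35,0],[0.5,0,0,0,0],[0.2,0,0,0,0],[0.2,0,0,0,0],[0.2,0,0,0,0],[0.2,0,0,0,0]]}}

```text
clock: 37.75
tool_pos: [0.4765, 0.2328, 0.0385]
ee_rot: [[0.064, 0.998, -0.008], [0.998, -0.064, -0.001], [-0.001, -0.008, -1.0]]
wrist_force: [-11.1, -0.4, 6.6]
finger_gap: 0.034
grip_force: 20.0
```

>>> {"api": "carry_out", "payload": {"targets": [[0.2,0,0,0.6,0],[0.2,0,0,0.9,0],[0.2,0,0,0.9,0],[0.2,0,0,0.9,0],[0.2,0,0,0.9,0],[0.2,0,0,0.15,0],[0.2,0,0,0,0]]}}

```text
clock: 38.45
tool_pos: [0.4808, 0.233, 0.17]
ee_rot: [[0.065, 0.998, 0.003], [0.998, -0.065, 0.001], [0.001, 0.003, -1.0]]
wrist_force: [-0.2, 0.7, -1.2]
finger_gap: 0.0331
grip_force: 20.0
```

>>> {"api": "carry_out", "payload": {"targets": [[0.2,0.06,-0.94,0,0.2],[0.2,0.06,-0.94,0,0.2],[0.2,0.06,-0.94,0,0.2],[0.2,0.06,-0.94,0,0.2],[0.2,0.06,-0.94,0,0.2],[0.2,0.06,-0.94,0,0.2],[0.2,0.06,-0.94,0,0.2],[0.2,0.06,-0.94,0,0.2],[0.2,0.06,-0.94,0,0.2],[0.2,0.06,-0.94,0,0.1]]}}

```text
clock: 39.45
tool_pos: [0.4967, -0.05, 0.1667]
ee_rot: [[-0.134, 0.991, -0.003], [0.991, 0.134, 0.001], [0.001, -0.003, -1.0]]
wrist_force: [0.9, -0.1, -0.9]
finger_gap: 0.0337
grip_force: 20.0
```

>>> {"api": "carry_out", "payload": {"targets": [[0.2,0.07,-0.94,0,0],[0.2,0.07,-0.94,0,0],[0.2,0.07,-0.94,0,0],[0.2,0.07,-0.94,0,0],[0.2,0.08,-0.94,0,0],[0.2,0.08,-0.95,0,0],[0.2,0,0,0,0],[0.2,0,0,0,0]]}}

```text
clock: 40.25
tool_pos: [0.5102, -0.2183, 0.1669]
ee_rot: [[-0.132, 0.991, -0.002], [0.991, 0.132, 0.002], [0.002, -0.002, -1.0]]
wrist_force: [-0.9, 0.5, -0.9]
finger_gap: 0.0339
grip_force: 20.0
```

>>> {"api": "carry_out", "payload": {"targets": [[0.2,0.05,0,-0.8,0],[0.2,0,0,-0.9,0],[0.2,0,0,-0.9,0],[0.2,0,0,-0.55,0],[0.2,0,0,-0.25,0],[0.2,0,0,0,0],[0.46,0,0,0,0],[0.46,0,0,0,0],[0.46,0,0,0,0],[0.46,0,0,0.5,0]]}}

```text
clock: 41.25
tool_pos: [0.5115, -0.2179, 0.0809]
ee_rot: [[-0.133, 0.991, -0.003], [0.991, 0.133, 0.002], [0.002, -0.002, -1.0]]
wrist_force: [0.1, 0.1, -1.1]
finger_gap: 0.0424
grip_force: 0.0
```

>>> {"api": "carry_out", "payload": {"targets": [[0.46,0,0,0.9,0],[0.46,0,0,0.9,0],[0.46,0,0,0.9,0],[0.46,-0.2,0.3,0.3,0],[0.46,-0.2,0.95,0,-0.5],[0.46,-0.2,0.95,0,-0.5],[0.46,-0.2,0.95,0,-0.5],[0.46,-0.2,0.95,0,-0.4],[0.46,-0.2,0.95,0,0],[0.46,-0.2,0.95,0,0]]}}

```text
clock: 42.25
tool_pos: [0.4707, -0.0378, 0.1733]
ee_rot: [[0.065, 0.998, 0.002], [0.998, -0.065, -0.001], [-0.0, 0.002, -1.0]]
wrist_force: [0.4, -0.1, 1.2]
finger_gap: 0.0423
grip_force: 0.0
```

>>> {"api": "carry_out", "payload": {"targets": [[0.5,-0.21,0.93,0,0],[0.5,-0.21,0.93,0,0],[0.5,-0.21,0.93,0,0],[0.5,-0.21,0.93,0,0],[0.5,-0.21,0.93,0,0],[0.5,-0.21,0.93,0,0],[0.5,-0.21,0.93,0,0],[0.5,-0.21,0.93,0,0],[0.5,-0.19,0.93,0,0],[0.5,-0.19,0.93,0,0]]}}

```text
clock: 43.25
tool_pos: [0.4089, 0.2416, 0.1734]
ee_rot: [[0.065, 0.998, 0.002], [0.998, -0.065, 0.001], [0.001, 0.002, -1.0]]
wrist_force: [-0.2, -1.3, 1.1]
finger_gap: 0.0458
grip_force: 0.0
```

>>> {"api": "carry_out", "payload": {"targets": [[0.5,0,0,0,0],[0.5,0,0,0,0]]}}

```text
clock: 43.45
tool_pos: [0.4091, 0.2404, 0.1728]
ee_rot: [[0.064, 0.998, 0.001], [0.998, -0.064, -0.0], [0.0, 0.001, -1.0]]
wrist_force: [-0.3, -0.5, 0.6]
finger_gap: 0.0461
grip_force: 0.0
```

Run:
```python
from h import *
s=get_state();print(s["tool_pos"])
C,im=snap("wrist","w4");h=cv2.cvtColor(im,cv2.COLOR_BGR2HSV);H,S,V=[h[:,:,i].astype(int) for i in range(3)]
print(proj(C,(.41,.24,.05)))
p=proj(C,(.41,.24,.05)).astype(int);print([tuple(h[p[1],u]) for u in range(p[0]-60,p[0]+61,8)])
m=(H>15)&(H<28)&(V>130)&(S<150);mm=np.zeros(m.shape,np.uint8);mm[90:250,p[0]-50:p[0]+50]=m[90:250,p[0]-50:p[0]+50]
for a,r in blobs(cv2.morphologyEx(mm,cv2.MORPH_OPEN,np.ones((3,3))),300): print(a,r,*rectpts(C,r,.055))
```

```text
[0.4091 0.2404 0.1728]
[324.922  195.7809]
[(np.uint8(13), np.uint8(149), np.uint8(176)), (np.uint8(13), np.uint8(151), np.uint8(183)), (np.uint8(13), np.uint8(150), np.uint8(184)), (np.uint8(13), np.uint8(148), np.uint8(179)), (np.uint8(13), np.uint8(171), np.uint8(192)), (np.uint8(13), np.uint8(171), np.uint8(189)), (np.uint8(17), np.uint8(129), np.uint8(136)), (np.uint8(17), np.uint8(137), np.uint8(210)), (np.uint8(18), np.uint8(133), np.uint8(226)), (np.uint8(18), np.uint8(134), np.uint8(222)), (np.uint8(13), np.uint8(162), np.uint8(186)), (np.uint8(13), np.uint8(170), np.uint8(192)), (np.uint8(13), np.uint8(170), np.uint8(191)), (np.uint8(13), np.uint8(171), np.uint8(192)), (np.uint8(13), np.uint8(169), np.uint8(190)), (np.uint8(13), np.uint8(169), np.uint8(190))]
3393.0 ((327.0, 192.5), (113.0, 32.0), 90.0) [0.4122 0.2415] 0.11698388971285167 0.03060482146580323 87.34121212408088
```

>>> {"api": "carry_out", "payload": {"targets": [[0.5,0.05,0,-0.8,0],[0.5,0,0,-0.9,0],[0.5,0,0,-0.9,0],[0.5,0,0,-0.9,0],[0.5,0,0,-0.65,0],[0.5,0,0,-0.33,0],[0.5,0,0,0,0],[0.2,0,0,0,0],[0.2,0,0,0,0],[0.2,0,0,0,0]]}}

```text
clock: 44.5
tool_pos: [0.4123, 0.2406, 0.0389]
ee_rot: [[0.065, 0.998, 0.004], [0.998, -0.065, 0.001], [0.001, 0.004, -1.0]]
wrist_force: [1.1, -2.1, 3.1]
finger_gap: 0.0333
grip_force: 20.0
```

>>> {"api": "carry_out", "payload": {"targets": [[0.2,0,0,0,0],[0.2,0,0,0.6,0],[0.2,0,0,0.9,0],[0.2,0,0,0.9,0],[0.2,0,0,0.9,0],[0.2,0,0,0.9,0],[0.2,0,0,0.15,0],[0.2,0,0,0,0]]}}

```text
clock: 45.3
tool_pos: [0.4103, 0.2405, 0.1679]
ee_rot: [[0.065, 0.998, 0.001], [0.998, -0.065, 0.0], [0.0, 0.001, -1.0]]
wrist_force: [0.3, -0.2, -1.6]
finger_gap: 0.0331
grip_force: 20.0
```

>>> {"api": "carry_out", "payload": {"targets": [[0.2,0.09,-0.97,0,0.2],[0.2,0.09,-0.97,0,0.2],[0.2,0.09,-0.97,0,0.2],[0.2,0.09,-0.97,0,0.2],[0.2,0.09,-0.97,0,0.2],[0.2,0.09,-0.97,0,0.2],[0.2,0.09,-0.97,0,0.2],[0.2,0.09,-0.97,0,0.2],[0.2,0.09,-0.97,0,0.2],[0.2,0.09,-0.97,0,0.1]]}}

```text
clock: 46.3
tool_pos: [0.4358, -0.0512, 0.1654]
ee_rot: [[-0.134, 0.991, -0.004], [0.991, 0.134, 0.002], [0.002, -0.004, -1.0]]
wrist_force: [0.5, 0.9, -0.8]
finger_gap: 0.0335
grip_force: 20.0
```

>>> {"api": "carry_out", "payload": {"targets": [[0.2,0.09,-0.97,0,0],[0.2,0.09,-0.97,0,0],[0.2,0.09,-0.97,0,0],[0.2,0.09,-0.97,0,0],[0.2,0.09,-0.97,0,0],[0.2,0.08,-0.97,0,0],[0.2,0,0,0,0],[0.2,0,0,0,0]]}}

```text
clock: 47.1
tool_pos: [0.4521, -0.2245, 0.1656]
ee_rot: [[-0.132, 0.991, -0.003], [0.991, 0.132, 0.003], [0.004, -0.003, -1.0]]
wrist_force: [0.1, 0.2, -1.5]
finger_gap: 0.0336
grip_force: 20.0
```

Place, rise, back away toward the bar, and look.

>>> {"api": "carry_out", "payload": {"targets": [[0.2,0,0,-0.8,0],[0.2,0,0,-0.9,0],[0.2,0,0,-0.9,0],[0.2,0,0,-0.5,0],[0.2,0,0,-0.25,0],[0.2,0,0,0,0],[0.45,0,0,0,0],[0.45,0,0,0,0],[0.45,0,0,0,0],[0.45,0,0,0.5,0]]}}

```text
clock: 48.1
tool_pos: [0.4523, -0.2245, 0.0814]
ee_rot: [[-0.133, 0.991, -0.002], [0.991, 0.133, 0.002], [0.002, -0.002, -1.0]]
wrist_force: [-0.4, -0.5, -0.7]
finger_gap: 0.0415
grip_force: 0.0
```

>>> {"api": "carry_out", "payload": {"targets": [[0.45,0,0,0.9,0],[0.45,0,0,0.9,0],[0.45,0,0,0.9,0],[0.45,0,0.3,0.9,0],[0.45,0,0.95,0.9,1],[0.45,0,0.95,0,1],[0.45,0,0.95,0,1],[0.45,0,0.95,0,1],[0.45,0,0.95,0,1],[0.45,0,0.95,0,1]]}}

```text
clock: 49.1
tool_pos: [0.4534, -0.0443, 0.2181]
ee_rot: [[-0.693, 0.721, 0.002], [0.721, 0.693, -0.0], [-0.001, 0.001, -1.0]]
wrist_force: [-0.1, 0.7, -0.4]
finger_gap: 0.0413
grip_force: 0.0
```

Run:
```python
from h import *
s=get_state();print(s["clock"],s["tool_pos"],np.degrees(np.arctan2(*s["ee_rot"][[1,0],1])),s["joints"])
C,im=snap("top","t4")
cv2.imwrite("pics/t4c.png",cv2.resize(im[130:310,250:470],(733,600),interpolation=cv2.INTER_CUBIC))
```

```text
49.1 [ 0.4534 -0.0443  0.2181] 43.90225986429781 [-0.3638 -0.1658  1.9134  0.0001  1.3924 -1.13  ]
```

View pics/t4c.png

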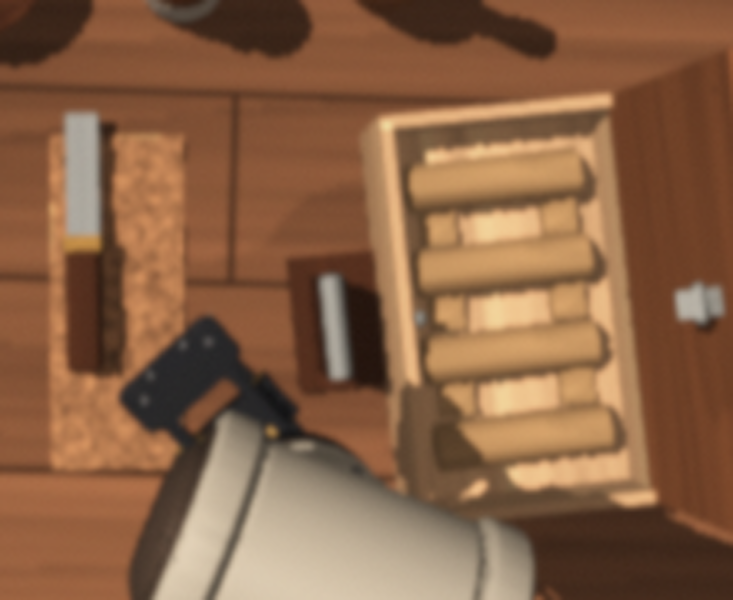

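All four blanks lie between the battens, at crop rows 180/262/348/433. The bar is on its mat at crop (84,240), shifted and overhanging. I'll close the lid next.

>>> {"api": "carry_out", "payload": {"targets": [[0.35,0.2,0,0.9,0.9],[0.35,0.3,-0.2,0.9,0.9],[0.35,0.3,-0.4,0.9,0.9],[0.35,0.3,-0.9,0.9,0.9],[0.35,0.3,-0.9,0.5,0.9],[0.35,0.3,-0.9,0,0.9],[0.35,0.3,-0.9,0,0.9],[0.35,0.3,-0.9,0,0.9],[0.35,0.3,-0.9,0,0.9],[0.35,0.3,-0.9,0,0.85]]}}

```text
clock: 50.15
tool_pos: [0.5405, -0.2537, 0.3409]
ee_rot: [[-0.991, -0.131, 0.001], [-0.131, 0.991, -0.001], [-0.001, -0.001, -1.0]]
wrist_force: [0.9, -0.5, -0.2]
finger_gap: 0.0324
grip_force: 0.0
```

>>> {"api": "carry_out", "payload": {"targets": [[0.35,0.3,-0.9,0,0],[0.35,0.21,-0.9,0,0],[0.35,0,-0.9,0,0],[0.35,0,-0.69,0,0],[0.35,0,0,0,0],[0.35,0,0,0,0]]}}

```text
clock: 50.75
tool_pos: [0.5555, -0.3538, 0.3405]
ee_rot: [[-0.992, -0.128, 0.0], [-0.128, 0.992, 0.0], [-0.0, 0.0, -1.0]]
wrist_force: [-0.2, 0.2, 0.4]
finger_gap: 0.0324
grip_force: 0.0
```

Descend straight down (0.105 = 3.5 units) and grip.

>>> {"api": "carry_out", "payload": {"targets": [[0.35,0,0.02,-0.7,0],[0.35,0,0,-0.9,0],[0.35,0,0,-0.9,0],[0.35,0,0,-0.7,0],[0.35,0,0,-0.3,0],[0.35,0,0,0,0],[0,0,0,0,0],[0,0,0,0,0],[0,0,0,0,0],[0,0,0,0,0]], "newtons": 20}}

```text
clock: 51.75
tool_pos: [0.5563, -0.3541, 0.2372]
ee_rot: [[-0.992, -0.128, 0.003], [-0.128, 0.992, -0.002], [-0.002, -0.003, -1.0]]
wrist_force: [0.3, -1.1, 4.6]
finger_gap: 0.0132
grip_force: 20.0
```

Run:
```python
import numpy as np
from h import *
s=get_state();print(s["tool_pos"],s["finger_gap"],s["wrist_force"])
t=np.linspace(1.64,0.04,21);a=t+.363;Y=160.5*np.cos(a)/30;Z=160.5*np.sin(a)/30
for i in range(20):
    d=Y[i+1]-Y[i];print([0,round(float(-.132*d),2),round(float(.991*d),2),round(float(Z[i+1]-Z[i]),2),0],round(t[i+1],2))
```

```text
[ 0.5563 -0.3541  0.2372] 0.013163420027367713 [ 0.3359 -1.1382  4.5742]
[0, -0.05, 0.39, 0.16, 0] 1.56
[0, -0.05, 0.4, 0.13, 0] 1.48
[0, -0.05, 0.41, 0.1, 0] 1.4
[0, -0.06, 0.42, 0.06, 0] 1.32
[0, -0.06, 0.42, 0.03, 0] 1.24
[0, -0.06, 0.42, -0.0, 0] 1.16
[0, -0.06, 0.42, -0.04, 0] 1.08
[0, -0.06, 0.42, -0.07, 0] 1.0
[0, -0.05, 0.41, -0.1, 0] 0.92
[0, -0.05, 0.4, -0.14, 0] 0.84
[0, -0.05, 0.39, -0.17, 0] 0.76
[0, -0.05, 0.37, -0.2, 0] 0.68
[0, -0.05, 0.36, -0.23, 0] 0.6
[0, -0.05, 0.34, -0.26, 0] 0.52
[0, -0.04, 0.32, -0.28, 0] 0.44
[0, -0.04, 0.29, -0.31, 0] 0.36
[0, -0.04, 0.27, -0.33, 0] 0.28
[0, -0.03, 0.24, -0.35, 0] 0.2
[0, -0.03, 0.21, -0.37, 0] 0.12
[0, -0.02, 0.18, -0.39, 0] 0.04
```

>>> {"api": "carry_out", "payload": {"targets": [[0,-0.05,0.39,0.18,0],[0,-0.05,0.4,0.13,0],[0,-0.05,0.41,0.1,0],[0,-0.06,0.42,0.06,0],[0,-0.06,0.42,0.03,0],[0,-0.06,0.42,0,0],[0,-0.06,0.42,-0.04,0]]}}

```text
clock: 52.45
tool_pos: [0.5447, -0.2666, 0.25]
ee_rot: [[-0.992, -0.128, 0.003], [-0.128, 0.992, -0.001], [-0.003, -0.002, -1.0]]
wrist_force: [4.9, -3.0, 2.8]
finger_gap: 0.0135
grip_force: 20.0
```

>>> {"api": "carry_out", "payload": {"targets": [[0,-0.06,0.42,-0.07,0],[0,-0.05,0.41,-0.1,0],[0,-0.05,0.4,-0.14,0],[0,-0.05,0.39,-0.17,0]]}}

```text
clock: 52.85
tool_pos: [0.5377, -0.2172, 0.2344]
ee_rot: [[-0.992, -0.129, 0.001], [-0.129, 0.992, 0.0], [-0.001, 0.0, -1.0]]
wrist_force: [4.9, -1.6, 1.6]
finger_gap: 0.0134
grip_force: 20.0
```

>>> {"api": "carry_out", "payload": {"targets": [[0,-0.05,0.37,-0.2,0],[0,-0.05,0.36,-0.23,0],[0,-0.05,0.34,-0.26,0],[0,-0.04,0.32,-0.28,0],[0,-0.04,0.29,-0.31,0]]}}

```text
clock: 53.35
tool_pos: [0.5309, -0.1672, 0.1955]
ee_rot: [[-0.992, -0.129, 0.001], [-0.129, 0.992, -0.0], [-0.001, -0.0, -1.0]]
wrist_force: [7.4, -3.7, -1.2]
finger_gap: 0.0134
grip_force: 20.0
```

>>> {"api": "carry_out", "payload": {"targets": [[0,-0.04,0.27,-0.33,0],[0,-0.03,0.24,-0.35,0],[0,-0.03,0.21,-0.37,0],[0,0,0,0,0]]}}

```text
clock: 53.75
tool_pos: [0.5284, -0.1476, 0.1654]
ee_rot: [[-0.992, -0.129, 0.003], [-0.129, 0.992, -0.005], [-0.002, -0.005, -1.0]]
wrist_force: [5.6, -7.3, 2.0]
finger_gap: 0.0132
grip_force: 20.0
```

>>> {"api": "carry_out", "payload": {"targets": [[0,-0.02,0.12,-0.2,0],[0,-0.02,0.1,-0.2,0],[0,0,0,0,0]], "newtons": 60}}

```text
clock: 54.05
tool_pos: [0.5276, -0.1419, 0.1528]
ee_rot: [[-0.992, -0.128, 0.004], [-0.128, 0.992, -0.006], [-0.003, -0.006, -1.0]]
wrist_force: [9.1, -9.4, -4.9]
finger_gap: 0.0126
grip_force: 60.0
```

>>> {"api": "carry_out", "payload": {"targets": [[0,0,0.04,-0.1,0],[0,0,0.04,-0.1,0],[0,0,0,0,0]]}}

```text
clock: 54.35
tool_pos: [0.5278, -0.1416, 0.1517]
ee_rot: [[-0.992, -0.129, 0.004], [-0.129, 0.992, -0.01], [-0.002, -0.011, -1.0]]
wrist_force: [-5.0, -10.0, 23.3]
finger_gap: 0.0125
grip_force: 60.0
```

>>> {"api": "carry_out", "payload": {"targets": [[0,0,-0.1,-0.08,0],[0,0,0,-0.08,0],[0,0,0,0,0]]}}

```text
clock: 54.65
tool_pos: [0.528, -0.1416, 0.1512]
ee_rot: [[-0.992, -0.129, 0.004], [-0.129, 0.992, -0.004], [-0.003, -0.005, -1.0]]
wrist_force: [-16.4, 4.5, 49.1]
finger_gap: 0.0127
grip_force: 60.0
```

>>> {"api": "carry_out", "payload": {"targets": [[0,0,0,-0.08,0],[0,0,0,0,0]]}}

```text
clock: 54.85
tool_pos: [0.5282, -0.1416, 0.1509]
ee_rot: [[-0.992, -0.13, 0.004], [-0.13, 0.992, -0.005], [-0.003, -0.005, -1.0]]
wrist_force: [-21.2, 5.9, 61.4]
finger_gap: 0.0125
grip_force: 60.0
```

>>> {"api": "carry_out", "payload": {"targets": [[0,0,0,0.12,0],[0,0,0,0.12,0],[0,0,0,0,0]]}}

```text
clock: 55.15
tool_pos: [0.5279, -0.1416, 0.1514]
ee_rot: [[-0.992, -0.129, 0.004], [-0.129, 0.992, -0.004], [-0.004, -0.005, -1.0]]
wrist_force: [-2.2, -1.9, 22.7]
finger_gap: 0.0123
grip_force: 60.0
```

>>> {"api": "carry_out", "payload": {"targets": [[0,0,0,0.08,0],[0,0,0,0,0]]}}

```text
clock: 55.35
tool_pos: [0.5278, -0.1416, 0.1516]
ee_rot: [[-0.992, -0.128, 0.004], [-0.128, 0.992, -0.004], [-0.004, -0.004, -1.0]]
wrist_force: [3.4, -4.7, 11.0]
finger_gap: 0.0125
grip_force: 60.0
```

>>> {"api": "carry_out", "payload": {"targets": [[0,0,0,0.06,0],[0,0,0,0,0]]}}

```text
clock: 55.55
tool_pos: [0.5277, -0.1416, 0.1516]
ee_rot: [[-0.992, -0.128, 0.004], [-0.128, 0.992, -0.003], [-0.003, -0.004, -1.0]]
wrist_force: [6.9, -5.8, 0.9]
finger_gap: 0.012
grip_force: 60.0
```

>>> {"api": "carry_out", "payload": {"targets": [[0,0,0,0.08,0],[0,0,0,0,0],[0,0,0,0,0]]}}

```text
clock: 55.85
tool_pos: [0.5277, -0.1418, 0.1524]
ee_rot: [[-0.992, -0.128, 0.004], [-0.128, 0.992, -0.004], [-0.003, -0.004, -1.0]]
wrist_force: [12.3, -9.0, -8.9]
finger_gap: 0.0122
grip_force: 60.0
```

>>> {"api": "carry_out", "payload": {"targets": [[0,0,0,-0.15,0],[0,0,0,-0.13,0],[0,0,0,0,0],[0,0,0,0.1,0],[0,0,0,0,0],[0.35,0,0,0,0],[0.35,0,0,0,0],[0.35,0,0,0,0],[0.35,0,0,0,0]]}}

```text
clock: 56.75
tool_pos: [0.5252, -0.1395, 0.1466]
ee_rot: [[-0.992, -0.128, -0.003], [-0.128, 0.992, 0.002], [0.003, 0.002, -1.0]]
wrist_force: [-0.6, 0.4, 0.2]
finger_gap: 0.0323
grip_force: 0.0
```

>>> {"api": "carry_out", "payload": {"targets": [[0.35,0,0,0.5,0],[0.35,0,0,0.9,0],[0.35,0,0,0.9,0],[0.5,0,0.8,0.3,0],[0.5,-0.1,0.95,0,0],[0.5,-0.1,0.95,0,0],[0.5,-0.1,0.95,0,0],[0.5,-0.1,0.95,0,0],[0.5,-0.1,0.95,0,0],[0.5,0,0,0,0]]}}

```text
clock: 57.75
tool_pos: [0.511, 0.0288, 0.227]
ee_rot: [[-0.991, -0.132, 0.0], [-0.132, 0.991, 0.001], [-0.001, 0.001, -1.0]]
wrist_force: [-0.3, 0.5, -0.3]
finger_gap: 0.0459
grip_force: 0.0
```

Run:
```python
from h import *
s=get_state();print(s["clock"],s["tool_pos"],np.degrees(np.arctan2(*s["ee_rot"][[1,0],1])),s["joints"])
C,im=snap("scene","s7");C,w=snap("wrist","w5")
a=cv2.resize(im[70:310,140:500],(800,533),interpolation=cv2.INTER_CUBIC)
h=cv2.cvtColor(w,cv2.COLOR_BGR2HSV);H,S,V=[h[:,:,i].astype(int) for i in range(3)]
m=(S<60)&(V>120);m[290:]=0
for A,r in blobs(m,300): print(A,r,*rectpts(C,r,.021))
# catch-gap comparison: scene crop of chest +x end, shut(0) vs now
i0=cv2.imread("pics/scene0.png")[200:280,170:275];i3=cv2.imread("pics/s4.png")[200:280,170:275];i7=im[200:280,170:275]
b=cv2.resize(np.vstack([np.hstack([i0,i3]),np.hstack([i7,w[100:180,270:375]])]),(788,600),interpolation=cv2.INTER_CUBIC)
cv2.imwrite("pics/cmp.png",b)
```

```text
57.75 [0.511  0.0288 0.227 ] 97.5797477568157 [-0.1807 -0.016   1.7563  0.001   1.4011 -1.884 ]
609.5 ((356.0, 265.5), (47.0, 18.0), 90.0) [0.6269 0.0886] 0.07284259713093094 0.024757217891099675 9.633447972508694
434.0 ((120.38461303710938, 238.923095703125), (74.52413177490234, 9.021342277526855), 78.69007110595703) [ 0.6307 -0.2379] 0.10741451854500532 0.012407568990650772 8.188862075393502
912.0 ((211.9702911376953, 192.70297241210938), (65.2744369506836, 16.11960220336914), 84.2894058227539) [ 0.5483 -0.1158] 0.08764027550587539 0.020769959610421596 7.885953043558073
```

View pics/cmp.png

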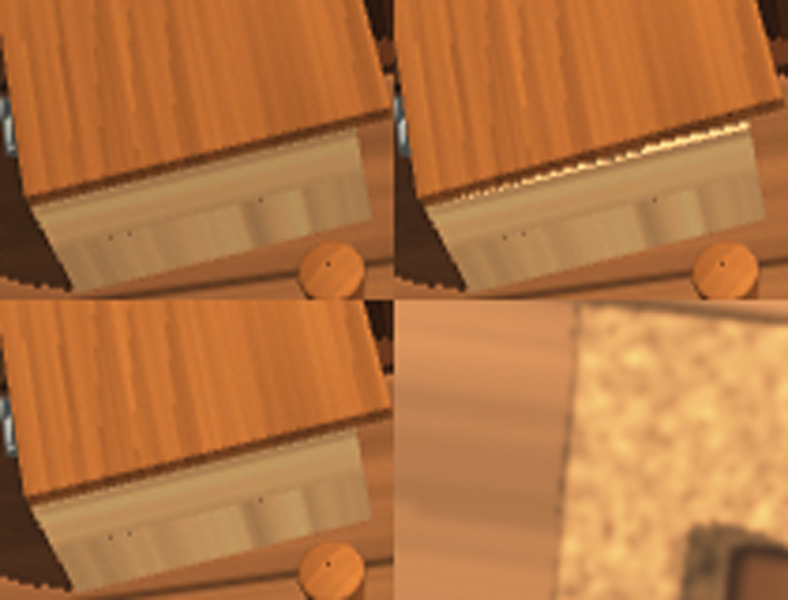

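The lid at lower left looks identical to the starting shut view at upper left, so it is fully home. Now I'll locate and re-lay the bar.

Run:
```python
from h import *
C=cam("top");im=eyes.capture("top")[:,:,::-1].copy();h=cv2.cvtColor(im,cv2.COLOR_BGR2HSV);H,S,V=[h[:,:,i].astype(int) for i in range(3)]
m=(S<70)&(V>110);mm=np.zeros(m.shape,bool);mm[150:275,255:310]=m[150:275,255:310]
for a,r in blobs(mm): print(a,r,*rectpts(C,r,.021))
for n,p,z in [("tip",(82,112),.021),("band",(83,243),.03),("end",(83,372),.033)]: print(n,plane(C,(250+p[0]/3.333,130+p[1]/3.333),z))
```

```text
2961.0 ((282.0, 244.0), (53.99999237060547, 59.99999237060547), 0.0) [0.4777 0.0682] 0.14584361251094455 0.13194174096832909 1.892311021970811
315.5 ((274.0, 181.5), (35.0, 10.0), 90.0) [0.6299 0.0926] 0.08601604939538368 0.024508790871537643 1.7851658154022232
tip [0.6739 0.0925 0.021 ]
band [0.5772 0.088  0.03  ]
end [0.4839 0.0848 0.033 ]
```

>>> {"api": "carry_out", "payload": {"targets": [[0.6,0.2,0.5,0,-0.45],[0.6,0.2,0.5,-0.4,-0.45],[0.6,0.2,0.5,-0.9,0],[0.6,0.2,0.49,-0.9,0],[0.6,0,0,-0.9,0],[0.6,0,0,-0.9,0],[0.6,0,0,-0.9,0],[0.6,0,0,-0.9,0],[0.6,0,0,-0.7,0],[0.6,0,0,-0.5,0]], "newtons": 35}}

```text
clock: 58.9
tool_pos: [0.5349, 0.0846, 0.0145]
ee_rot: [[-0.999, -0.033, -0.002], [-0.033, 0.999, -0.0], [0.002, -0.0, -1.0]]
wrist_force: [0.5, -0.8, 0.6]
finger_gap: 0.055
grip_force: 0.0
```

>>> {"api": "carry_out", "payload": {"targets": [[0.6,0,0,-0.28,0],[0.6,0,0,0,0],[0.1,0,0,0,0],[0.1,0,0,0,0],[0.1,0,0,0,0],[0.1,0,0,0,0],[0.1,0,0,0,0],[0.1,0,0,0,0]]}}

```text
clock: 59.7
tool_pos: [0.536, 0.0859, 0.0083]
ee_rot: [[-0.999, -0.034, 0.001], [-0.034, 0.999, 0.0], [-0.001, 0.0, -1.0]]
wrist_force: [-1.3, 0.8, 4.5]
finger_gap: 0.0258
grip_force: 34.9
```

Lift 15 mm, shift by dx −0.043, dy −0.025, lower, release, rise.

>>> {"api": "carry_out", "payload": {"targets": [[0.1,0,0,0.5,0],[0.1,-0.3,-0.18,0.1,0],[0.1,-0.4,-0.22,0,0],[0.1,-0.4,-0.22,0,0],[0.1,-0.33,-0.2,0,0],[0.1,0,0,0,0],[0.1,0,0,-0.3,0],[0.1,0,0,-0.3,0],[0.1,0,0,0,0]]}}

```text
clock: 60.6
tool_pos: [0.4935, 0.0613, 0.0072]
ee_rot: [[-0.999, -0.035, 0.001], [-0.035, 0.999, -0.0], [-0.001, -0.0, -1.0]]
wrist_force: [0.5, -0.7, -0.1]
finger_gap: 0.0261
grip_force: 35.0
```

>>> {"api": "carry_out", "payload": {"targets": [[0.6,0,0,0,0],[0.6,0,0,0,0],[0.6,0,0,0,0],[0.6,0,0,0.5,0],[0.6,0,0,0.9,0],[0.6,0,0,0.9,0],[0.6,-0.5,0,0.9,0],[0.6,-0.9,0,0.9,0],[0.6,-0.9,0,0.9,0],[0.6,0,0,0.9,0]]}}

```text
clock: 61.6
tool_pos: [0.4207, 0.0617, 0.1848]
ee_rot: [[-0.999, -0.035, -0.002], [-0.035, 0.999, 0.0], [0.002, 0.0, -1.0]]
wrist_force: [1.0, -0.8, 0.5]
finger_gap: 0.0548
grip_force: 0.0
```

>>> {"api": "carry_out", "payload": {"targets": [[0.6,-0.9,0,0.3,0],[0.6,-0.9,0,0.3,0],[0.6,-0.5,0,0,0],[0.6,0,0,0,0]]}}

```text
clock: 62.0
tool_pos: [0.3538, 0.0613, 0.2028]
ee_rot: [[-0.999, -0.034, 0.001], [-0.034, 0.999, -0.0], [-0.001, -0.0, -1.0]]
wrist_force: [-0.0, 0.1, 0.1]
finger_gap: 0.0551
grip_force: 0.0
```

Run:
```python
from h import *
s=get_state();print(s["clock"],s["tool_pos"],s["wrist_force"])
def bl(n,roi,zs=(.021,)):
    C=cam(n);im=eyes.capture(n)[:,:,::-1].copy();h=cv2.cvtColor(im,cv2.COLOR_BGR2HSV);H,S,V=[h[:,:,i].astype(int) for i in range(3)]
    m=(S<70)&(V>110);u0,u1,v0,v1=roi;mm=np.zeros(m.shape,bool);mm[v0:v1,u0:u1]=m[v0:v1,u0:u1]
    for a,r in blobs(mm,80): print(n,a,r,*rectpts(C,r,.021))
bl("top",(255,310,150,275));bl("scene",(310,385,145,250))
```

```text
62.0 [0.3538 0.0613 0.2028] [-0.0381  0.084   0.1433]
top 324.0 ((285.0, 199.5), (35.0, 10.0), 90.0) [0.5865 0.0643] 0.08582319426935668 0.024502429016763846 1.7359675311905391
scene 348.0 ((346.2469177246094, 210.1964874267578), (36.43290328979492, 10.89621353149414), 75.37911987304688) [0.5898 0.0623] 0.09112756292498332 0.024836392672221073 2.130981524721045
```

```bash
python3 -c "
from station import arm
print(arm.job_done())"
```

```text
the job is handed in; nothing more can be done
None
```

The job is handed in after about 62 s on the robot's clock: lid pried and swung open, all four blanks laid flat in the chest, lid shut and apparently latched (it looks the same as at the start and held about 9 N of lift), and the bar back along its mat after being knocked aside; on one move the fingers hit the raised lid handle (59 N read at the wrist), with no visible damage.

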